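# Load a salvaged battery pack into the tester and close its cover

## Robot

A 6-joint arm with a two-finger parallel gripper is mounted at the origin on the work surface. World frame = base frame: x ahead of the robot, y to its left, z up, the work surface at z = 0. Lengths are in mm, angles in rad, forces in N, time in s.
With the tool pointing down it reaches from about 325 to 925 mm from the base axis. Payload 3.1 kg.
Tool frame: the origin (TCP) lies at the very end of the fingers, on their centre line; the grasp point (between the pads) lies 19 mm behind it; z points along the fingers, y is the direction in which the jaws open and shut (so a half turn about z gives the same grasp; the last joint's range is limited). The gripper opens to 85 mm and grips with 20 to 120 N. Pads are 22 mm wide; open, the fingers measure 114 mm over their backs; the gripper's body (76 mm by 85 mm) begins 54 mm behind the grasp point. The pads swing forward as they close: fully open they stand 13 mm farther back than shut.
Start: joints at [-1.333, 0.217, 1.613, -0, 1.311, -0.112], TCP at [214.215, -587.155, 231.3] pointing down, gripper open.
Joint ranges: [-2.75, 2.75], [-0.78, 2.1], [0.31, 2.55], [-1.13, 4.27], [0.13, 2.63], [-2.58, 2.58]. Speed limits (rad/s): [2.79, 2.79, 3.14, 3.14, 3.14, 3.14].

## Interface

Orientations are given as [roll, pitch, yaw] about the fixed x, y, z axes, in that order (R = Rz(yaw) Ry(pitch) Rx(roll)).
In Python, from rig import bot, read_camera, camera_info, trace gives the robot as it stands.
- The arm moves only by the shell command python3 -m crank 'ROWS' [FORCE]. ROWS is JSON, a list of rows, each a list of 3 entries, a list of its own where there are three numbers: the closure, from -1 (fully open) to 1 (shut), then the shift along the tool's x, y, z in mm, then the turn about the tool's z in rad. In form: [[grip, [dx, dy, dz], turn], ...]. A call has exactly 8 rows; each row shifts and turns the pose as measured when the row begins, along the tool's axes as they then stand; what a row does not reach is not made up. A row lasts 1/12 s, in which the tool goes at most 41.7 mm and 7.16 degrees, less where a joint would pass 70% of its speed; a pose out of reach is approached as far as the arm can. A call is refused whole if a number of a shift passes 41.7 or a number of a turn 0.125, either way. A call with a gripper value outside its range is refused whole. The fingers move at their own pace and stop on an object; FORCE is the grip in N (left out, the last holds). Time passes only in rows, so rows that do not move let the fingers close, or fill a call up. It gives the time, the measured TCP pose, the force and the opening at its end, in the units of the state.
- bot.sense(): the state, without advancing time (a new reading comes with each control period).
- read_camera(name): name is "scene" or "side" or "wrist"; returns the picture (480x640x3 uint8, red, green, blue); there is no depth.
- camera_info(name): a dict with "camera_matrix" (3x3 intrinsics, pixels), "R" (3x3) and "t" (3): a world point X has camera coordinates R X + t. Camera axes: x right, y down, z forward; pixel columns grow to the right and rows downward; lengths in mm; the calibration is good to about 2 mm. A picture is of the moment at which its call begins: read the wrist's pose just before it. camera_info takes no time and is no camera call; for the wrist camera it gives the pose at the moment of the call.
- bot.close_job(): hands the job in, once; it reports no verdict.
Trained networks look in the newest picture that a camera, given by its name, has taken for a name from the list of things; names that differ only in an ending like _2 or _b are one class to them, and where a whole thing is asked for, a point or a joint stands for the part that bears it (a point fixed in the world has none). Each returns a list of dicts, best first, with "p" (0 to 1); they miss things now and then, are a little off and sometimes report something else, mostly with a low value. They report only what shows in the picture. A call takes as long as a camera call.
- trace(camera, thing): "region" (480x640 bool, what is visible of it) and "pixel" ([row, column] in pixels, amid what is visible of it).
The state is a dict: "time": time; "qpos": joint angles; "joint_velocities": joint speeds; "tau": joint torques, N m; "tool_pos": TCP position; "eef_rot": TCP orientation; "wrist_force": force on the tool from outside, world axes, zero at the start; "ft_torque": the same for the moment, N m; "opening": opening from 0.0 (shut) to 1.0 (fully open).
Only numpy, scipy, OpenCV 4.12 (cv2) and the standard library are available. Lean on these libraries where they do the work, as an engineer would, in place of code of your own. Each camera call takes 0.05 s, during which the arm holds its last target.

## Task

Take the thinner, wider battery pack out of the rack and load it into the battery tester: lean it towards the tester's open front to get its lower edge into the slot while its top is still clear of the two keeper tabs, then straighten it until it stands upright under the tabs against the backrest. Then lower the hinged cover gently until it is fully closed, without slamming it, and leave the other pack where it stands in the rack.

Things in the scene. Friction and masses are not known exactly. Their poses are not given: they have to be found in the camera images.
- pack: The pack to load: flat black battery pack, 12 mm thick (its x), 116 mm wide (its y), 95 mm high (its z up), about 0.2 kg, standing in either of the rack's two places. Origin: centre of its underside (lower edge, copper contacts). Front and back may be exchanged. Grip it over its thickness at the middle of the top edge.
- spare: The other pack, to be left alone: black, 19 mm thick, 86 mm wide, 95 mm high, standing in the other place of the rack; origin and axes as for the first pack.
- rack: Fixed aluminium rack, 170 mm (its x) by 140 mm (its y). Origin: centre of its underside, on the table. Floor 12 mm high; two places centred at x = -42 and +42 mm, each a trough along y, 22 mm wide, between 4 mm walls with tops 38 mm above the table. Packs stand with their thickness along the rack's x.
- tester: Fixed grey battery tester, 144 mm (its x, -64 to +80) by 150 mm (its y), 128 mm high, z up; open front faces its -x. Origin: on the table, under the slot. Decks before and behind the slot at z = 30 mm. Side cheeks (x -14 to +76 mm, inner faces y = +-63 mm, to z = 128) guide the pack's ends with 5 mm play each side.
- slot (a point): On the slot's floor, 22 mm straight above the tester's origin, same axes. The slot runs along y, is 15 mm wide (x -7 to +8 mm) and 8 mm deep. The pack fits in it leaning up to about 27 degrees. At |y| 41 to 63 mm a backrest rises from its rear wall (front face x = +8 mm) to the tabs; between them (|y| under 41 mm) it is open, back to the hinge rod.
- tabs (a point): Midpoint between the two steel keeper tabs, on their undersides: 122 mm above the tester's origin, 5 mm above a loaded upright pack, same axes. The tabs lie at |y| 41 to 63 mm, are 6 mm thick and jut forward from the backrests over the slot, x = +18 to -12 mm from the tester's origin. The pack gets under them only leaning more than about 13 degrees to -x.
- cover (a joint): Angle of the tester's clear cover with black frame: 0 closed (flat on top of the cheeks), about 1.57 upright, starts open at 1.95 to 2.3, stop at 2.4. It hinges at the rear and swings up and back. The hinge is stiff: the cover stays where it is left and takes about 3 N at its free edge to move.
- cover_hinge (a point): Centre of the cover's hinge axis (parallel to the tester's y), at x = +66, z = 131 mm in the tester's frame.
- cover_edge (a point): Middle of the cover's free edge, 88 mm from the hinge axis. The cover is 144 mm wide, 6 mm thick at its frame (mid-plane through the hinge axis), with a small inner lip near the free edge that hangs 9 mm below the mid-plane when closed, just in front of the tabs.

How it is judged (in metres and radians):
On the way, in this order (a step that is already met when the one before it is completed fails the run):
1. the pack's lower edge is in the slot while the pack leans towards the open front by more than 10 degrees (z of pack in the frame of tester between 0.018 and 0.0285 m and x of pack in the frame of tester between -0.008 and 0.008 m and y of pack in the frame of tester between -0.01 and 0.01 m and angle between pack's own z axis and vertical between 0.17 and 0.8 rad), for 0.1 s.
2. the pack stands upright in the slot under the tabs, the cover still open (z of pack in the frame of tester below 0.025 m and x of pack in the frame of tester between -0.005 and 0.006 m and angle between pack's own z axis and vertical below 0.09 rad and value of joint cover above 0.8 rad), for 0.2 s.
At the end, for the whole second after the job is handed in: The pack stands in the tester's slot, its lower edge within 3 mm of the slot's floor, upright within 5 degrees and square to the tester, at rest; the cover is closed to within 0.06 rad; the other pack is within 30 mm of where it was and stands in the rack (z of pack in the frame of tester between 0.018 and 0.025 m and x of pack in the frame of tester between -0.005 and 0.006 m and y of pack in the frame of tester between -0.01 and 0.01 m and angle between the x axis of pack and the x axis of tester, either way round below 0.09 rad and angle between pack's own z axis and vertical below 0.09 rad and value of joint cover below 0.06 rad and linear speed of pack below 0.02 m/s and distance of spare from where it was at the start of the episode below 0.03 m and angle between spare's own z axis and vertical below 0.35 rad); the robot touches nothing.
It fails at once if the cover is slammed (closing faster than 4 rad/s) (velocity of joint cover below -4 rad/s).
It fails at once if the other pack is taken out or knocked over (distance of spare from where it was at the start of the episode above 0.04 m or angle between spare's own z axis and vertical above 0.6 rad).
It also fails if it takes over 61 s, if anything falls off the work surface, if the arm or the gripper's body presses on something with over 40 N, if the wrist force passes 120 N, or if a joint passes its speed limit or range.

## Working session

There is one attempt and no reset: what is moved stays moved. The work goes in short steps, Python scripts to look and compute and a shell command to move; the robot and the scene stay as the last step left them, time stands still between calls to the robot, and variables do not carry over. Pictures are saved under pics/ and viewed, and the job is handed in when it is done.

```bash
ls; mkdir -p pics; python3 - <<'E'
from rig import bot, read_camera, camera_info, trace
import cv2, numpy as np
print(bot.sense())
for n in ("scene","side","wrist"):
    im=read_camera(n); cv2.imwrite(f"pics/{n}0.png",im[:,:,::-1])
    c=camera_info(n); print(n,np.round(c["camera_matrix"],1).tolist(),np.round(c["R"],4).tolist(),np.round(c["t"],1).tolist(), np.round(-np.array(c["R"]).T@np.array(c["t"])))
    for th in ("pack","spare","rack","tester","cover"):
        try:
            for d in trace(n,th)[:2]: print(n,th,round(d["p"],2),np.round(d["pixel"]),d["region"].sum())
        except Exception as e: print(n,th,e)
E
```

```text
pics
{'time': 0.0, 'qpos': array([-1.33321101e+00,  2.17798282e-01,  1.61494310e+00,  2.65784631e-06,
        1.31131739e+00, -1.12202956e-01]), 'joint_velocities': array([-0.0005009 , -0.00260719, -0.00022002, -0.0012204 ,  0.00037941,
        0.00117334]), 'tau': array([ 3.60301210e-04, -3.96847558e+01, -3.03851831e+01, -1.25025949e-04,
        9.65579355e-03, -1.81210758e-06]), 'tool_pos': array([ 214.01031798, -586.33526837,  229.93624141]), 'eef_rot': array([-3.13914234e+00, -2.78675587e-04,  3.49787251e-01]), 'wrist_force': array([ 0.5523997 , -0.22521865, -0.41701181]), 'ft_torque': array([ 0.04071409,  0.03251851, -0.00701803]), 'opening': 1.0003223439805289}
scene [[493.8, 0.0, 311.8], [0.0, 493.8, 240.0], [0.0, 0.0, 1.0]] [[0.6602, 0.7509, 0.0164], [0.5883, -0.5033, -0.633], [-0.467, 0.4275, -0.774]] [-364.9, -233.3, 1136.7] [ 909. -329.  738.]
scene pack 0.78 [187. 384.] 1016
scene spare 0.95 [202. 430.] 910
scene rack 0.68 [362. 179.] 10780
scene rack 0.63 [220. 403.] 3718
scene tester 0.71 [362. 179.] 10869
scene cover 0.92 [363. 178.] 1847
scene cover 0.53 [363. 180.] 10907
side [[472.6, 0.0, 320.7], [0.0, 472.6, 239.9], [0.0, 0.0, 1.0]] [[-0.9649, -0.2624, -0.0082], [-0.1534, 0.5887, -0.7936], [0.2131, -0.7645, -0.6083]] [512.0, 155.4, 744.0] [359. 612. 580.]
side pack 0.72 [376. 297.] 1067
side spare 0.92 [376. 231.] 2065
side spare 0.27 [377. 295.] 1187
side rack 0.75 [410. 268.] 9579
side rack 0.55 [378. 231.] 2051
side tester 0.63 [132. 318.] 1954
side tester 0.62 [176. 341.] 7582
side cover 0.85 [134. 318.] 2037
wrist [[352.3, 0.0, 323.9], [0.0, 352.3, 240.8], [0.0, 0.0, 1.0]] [[0.3427, -0.9394, -0.0004], [-0.8997, -0.3283, 0.2876], [-0.2704, -0.0982, -0.9577]] [-624.3, -37.6, 378.8] [ 283. -562.  373.]
```

View pics/scene0.png

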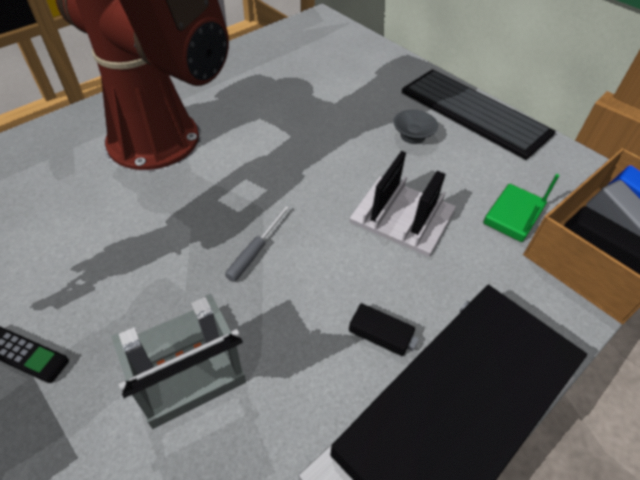

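View pics/side0.png

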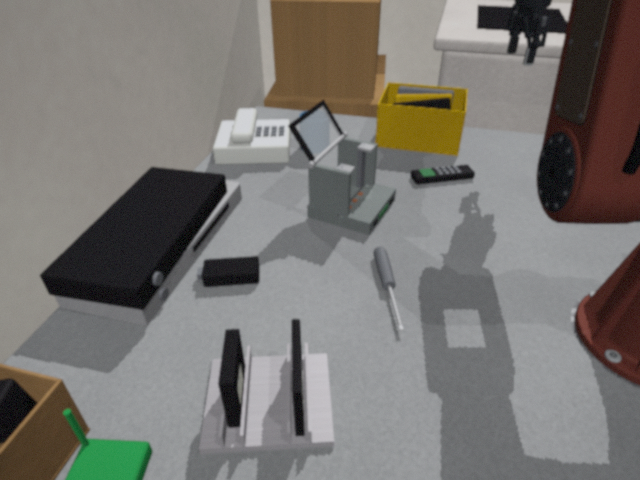

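View pics/wrist0.png

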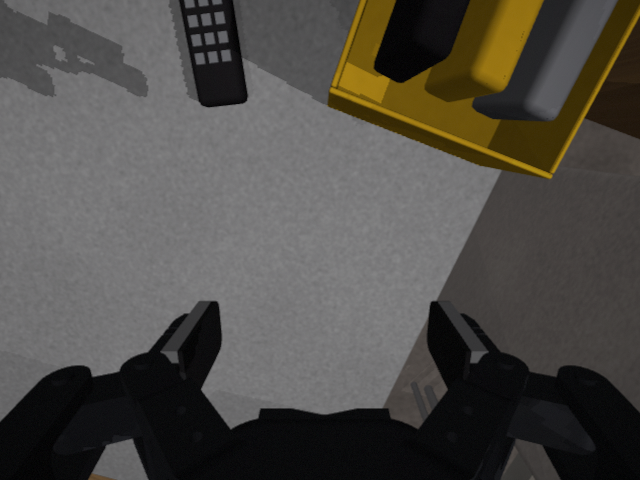

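```bash
python3 - <<'E'
import cv2
s=cv2.imread("pics/scene0.png"); d=cv2.imread("pics/side0.png")
def crop(im,x,y,w,h,f,n): cv2.imwrite(n,cv2.resize(im[y:y+h,x:x+w],None,fx=f,fy=f,interpolation=cv2.INTER_CUBIC))
crop(s,340,140,130,120,5,"pics/z1.png")   # 
crop(s,100,280,160,150,4,"pics/z2.png")
crop(d,190,310,160,150,4,"pics/z3.png")
crop(d,280,90,130,150,4,"pics/z4.png")
E
```

```text
(no output)
```

View pics/z1.png

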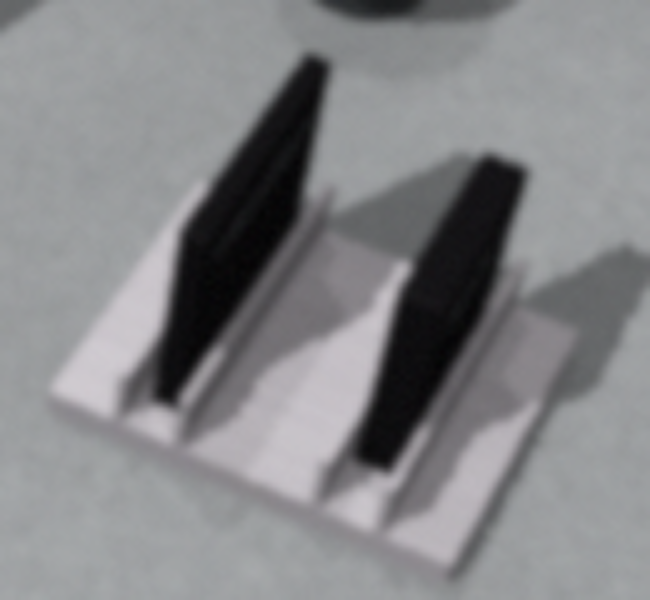

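View pics/z2.png

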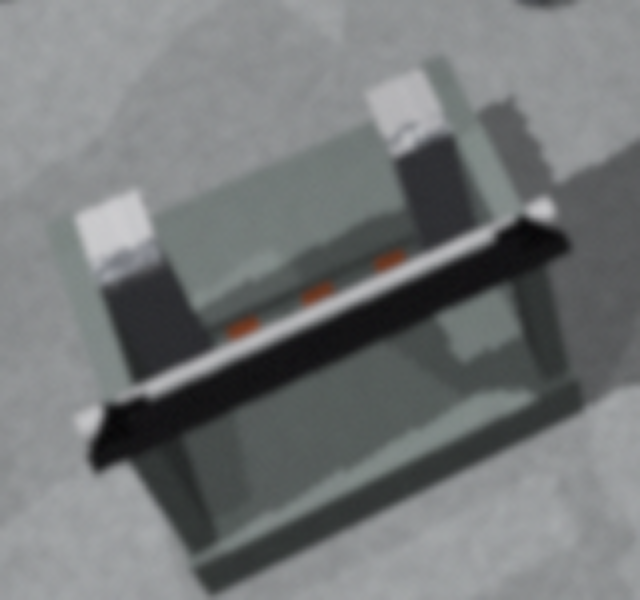

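View pics/z3.png

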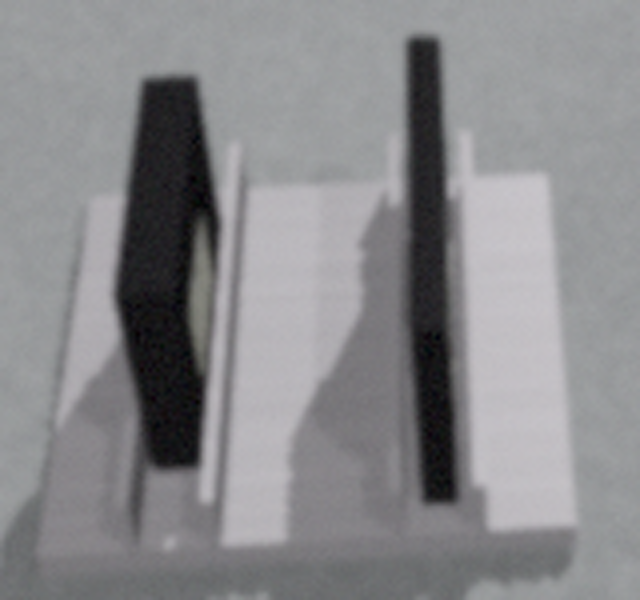

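View pics/z4.png

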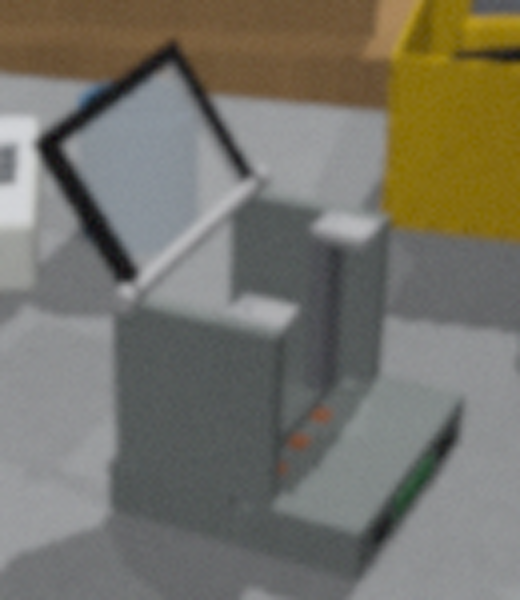

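```bash
cat > fit.py <<'E'
import numpy as np
from scipy.optimize import least_squares
CAM={}
def cams():
    from rig import camera_info
    return {n:camera_info(n) for n in ("scene","side","wrist")}
def proj(c,X):
    K=np.array(c["camera_matrix"]);P=np.array(c["R"])@np.array(X,float).T+np.array(c["t"])[:,None]
    p=K@P; return (p[:2]/p[2]).T
def Rz(a): return np.array([[np.cos(a),-np.sin(a),0],[np.sin(a),np.cos(a),0],[0,0,1]])
def pose(p,X): return np.array(X,float)@Rz(p[2]).T+np.array([p[0],p[1],p[3] if len(p)>3 else 0])
def fit(obs,p0):  # obs list of (cam, local, pix)
    def f(p): return np.concatenate([(proj(c,pose(p,[X]))-np.array(u))[0] for c,X,u in obs])
    r=least_squares(f,p0,loss="soft_l1",f_scale=1.5); return r.x,f(r.x).reshape(-1,2)
E
python3 - <<'E'
from fit import *
C=cams()
def un(x0,y0,f): return lambda u,v:(x0+(u+.5)/f-.5,y0+(v+.5)/f-.5)
a=un(340,140,5);b=un(100,280,4);c=un(190,310,4);d=un(280,90,4)
S,D=C["scene"],C["side"]
T=[(S,(-12,-63,128),b(75,212)),(S,(-12,-41,128),b(140,190)),(S,(-12,41,128),b(365,92)),(S,(-12,63,128),b(425,70)),
(S,(-14,75,128),b(440,57)),(S,(-14,-75,128),b(50,222)),(S,(80,-75,0),b(210,595)),(S,(80,75,0),b(582,407)),
(D,(-64,75,30),d(358,530)),(D,(-64,75,0),d(358,573)),(D,(-64,-75,30),d(465,398)),(D,(-14,75,128),d(275,340)),(D,(80,75,0),d(112,508))]
for sub,n in ((T,"all"),(T[:8],"scene"),(T[8:],"side")):
    p,r=fit(sub,[450,-250,0.]); print("tester",n,p,np.round(r,1).tolist() if n=="all" else "")
    if n=="all": tp=p
def cov(q):
    a=q; x=66-88*np.cos(a); z=131+88*np.sin(a); return x,z
CO=[(D,72,d(40,145)),(D,-72,d(172,42)),(S,-72,b(95,468)),(S,72,b(570,240))]
def g(q): 
    x,z=cov(q[0]); return np.concatenate([(proj(k,pose(tp,[(x,y,z)]))-np.array(u))[0] for k,y,u in CO])
r=least_squares(g,[2.0]); print("cover",r.x,np.round(g(r.x).reshape(-1,2),1).tolist())
# pack: y free sign
P=[(S,0,0,0,0)]
# side: far end is -y', near +y' ; left in image = +x
P=[(D,(6,-58,95),c(408,38)),(D,(-6,-58,95),c(438,38)),(D,(6,58,95),c(408,328)),(D,(-6,58,95),c(443,330)),(D,(6,58,0),c(425,502)),(D,(-6,58,0),c(455,500)),]
S1=[]
for sub,n in ((P,"side"),):
    p,r=fit(sub,[350,200,0.,12]); print("pack",n,p,np.round(r,1).tolist())
    q=proj(S,pose(p,[(sx*6,sy*58,z) for sx in(1,-1) for sy in(1,-1) for z in (0,95)])); print(np.round(q).tolist())
E
```

```text
tester all [ 5.17762530e+02 -2.44432493e+02 -2.21238203e-01] [[0.0, 0.5], [-0.3, -0.7], [-0.2, 0.1], [-0.7, -0.5], [2.8, -1.5], [-2.9, 0.6], [-0.2, 0.3], [1.0, 0.9], [0.4, 1.1], [-0.4, 2.3], [0.3, -0.7], [-0.2, 0.0], [-0.5, 0.2]]
tester scene [ 5.17803838e+02 -2.44233921e+02 -2.22633601e-01] 
tester side [ 5.18236969e+02 -2.46786132e+02 -2.18067252e-01] 
cover [2.19740607] [[-1.5, -1.2], [0.2, -0.3], [-1.4, -0.5], [-0.2, 1.1]]
pack side [497.33285082 241.00504865 -18.53242114   0.72849835] [[-0.5, 0.4], [0.6, -0.0], [-0.4, 0.2], [1.0, -0.8], [-1.3, 0.1], [0.4, 0.1]]
[[397.0, 193.0], [404.0, 159.0], [373.0, 229.0], [379.0, 195.0], [392.0, 191.0], [399.0, 157.0], [367.0, 227.0], [373.0, 193.0]]
```

```bash
python3 - <<'E'
from fit import *
C=cams()
def un(x0,y0,f): return lambda u,v:(x0+(u+.5)/f-.5,y0+(v+.5)/f-.5)
a=un(340,140,5);c=un(190,310,4)
S,D=C["scene"],C["side"]
P=[(D,(6,-58,107),c(408,38)),(D,(-6,-58,107),c(438,38)),(D,(6,58,107),c(408,328)),(D,(-6,58,107),c(443,330)),(D,(6,58,12),c(425,502)),(D,(-6,58,12),c(455,500)),
(S,(-6,-58,107),a(183,235)),(S,(6,-58,107),a(208,248)),(S,(-6,58,107),a(308,55)),(S,(6,58,107),a(330,65)),(S,(-6,-58,12),a(158,400)),(S,(6,-58,12),a(180,403))]
for sub in (P,P[:6],P[6:]):
    p,r=fit(sub,[490,240,0.3]); print("pack",p,np.round(r,1).tolist())
p,r=fit(P,[490,240,0.3,0]);print(p)
# rack: place offset -42 for the pack (other pack at +x)
R=[(D,(85,70,12),c(40,555)),(D,(-85,70,12),c(577,527)),(D,(-85,-70,12),c(547,175)),(D,(85,-70,12),c(90,197)),
(S,(-85,-70,12),a(50,390)),(S,(85,-70,12),a(455,572)),(S,(85,70,12),a(580,330))]
p,r=fit(R,[520,240,0.3]); print("rack",p,np.round(r,1).tolist()); print("place",pose(p,[(-42,0,0),(42,0,0)]))
E
```

```text
pack [4.94893594e+02 2.48493499e+02 3.24860489e-01] [[-1.3, -1.0], [0.1, -1.5], [-0.4, 0.3], [1.2, -0.8], [-1.3, 1.1], [0.6, 1.0], [-0.7, -0.9], [0.3, -1.1], [-0.1, -0.8], [1.1, -0.7], [-1.3, 0.8], [-0.2, 2.5]]
pack [4.94544419e+02 2.48434578e+02 3.17751899e-01] [[-0.7, -1.1], [0.7, -1.4], [-0.5, 0.3], [1.1, -0.7], [-1.3, 1.1], [0.6, 1.1]]
pack [4.95343751e+02 2.48186956e+02 3.33861916e-01] [[-0.4, -0.5], [0.6, -0.8], [-0.3, -0.7], [1.0, -0.6], [-1.0, 1.1], [0.1, 2.8]]
[ 4.94968409e+02  2.48268160e+02  3.24881737e-01 -7.81322432e-01]
rack [5.34910871e+02 2.59162015e+02 3.23226047e-01] [[-0.8, 0.4], [-0.1, -0.5], [-0.0, -0.3], [0.5, 0.0], [-0.1, 0.1], [-0.4, -1.3], [0.1, 0.2]]
place [[495.08581238 245.82167305   0.        ]
 [574.73592898 272.50235756   0.        ]]
```

```bash
cat > plan.py <<'E'
import numpy as np,sys
from scipy.spatial.transform import Rotation as Ro
from rig import bot
def plan(target,yaw=None,n=8,vmax=40,tmax=.12):
    s=bot.sense(); p=np.array(s["tool_pos"]);R=Ro.from_euler("xyz",s["eef_rot"])
    t=np.array(target,float)
    dy=0 if yaw is None else (yaw-s["eef_rot"][2]+np.pi)%(2*np.pi)-np.pi
    for i in range(n):
        d=t-p; L=np.linalg.norm(d); st=d if L<vmax else d*vmax/L
        tu=np.clip(-dy,-tmax,tmax)
        print(i,np.round(R.inv().apply(st),1).tolist(),round(tu,3))
        p=p+st; dy+=tu; R=R*Ro.from_rotvec([0,0,tu])
    print("left",np.round(t-p,1),round(dy,3))
def st():
    s=bot.sense();R=Ro.from_euler("xyz",s["eef_rot"])
    print(round(s["time"],2),"q",np.round(s["qpos"],3),"p",np.round(s["tool_pos"],1),"rpy",np.round(s["eef_rot"],4),"toolz",np.round(R.as_matrix()[:,2],4),"F",np.round(s["wrist_force"],1),"open",round(s["opening"],3))
E
python3 -c "
from plan import *
plan([495,248.4,240],1.896)"
```

```text
0 [25.0, -31.3, -0.4] -0.12
1 [28.5, -28.0, -0.4] -0.12
2 [31.7, -24.4, -0.4] -0.12
3 [34.4, -20.5, -0.4] -0.12
4 [36.6, -16.2, -0.4] -0.12
5 [38.2, -11.7, -0.4] -0.12
6 [39.4, -7.0, -0.4] -0.12
7 [39.9, -2.3, -0.4] -0.12
left [178.9 532.2   5.5] 0.586
```

```bash
python3 -m crank '[[-1,[25,-31,0],-0.12],[-1,[28,-28,0],-0.12],[-1,[32,-24,0],-0.12],[-1,[34,-20,0],-0.12],[-1,[36,-16,0],-0.12],[-1,[38,-12,0],-0.12],[-1,[39,-7,0],-0.12],[-1,[40,-2,0],-0.12]]' 20; python3 -c "
from plan import *
st();plan([495,248.4,240],1.896)"
```

```text
time: 1.57
tool_pos: [311.6, -281.5, 228.9]
eef_rot: [3.139, 0.004, 1.34]
wrist_force: [1.3, 0.2, 0.4]
opening: 1.001
1.57 q [-9.010e-01 -2.460e-01  2.075e+00 -2.000e-03  1.308e+00 -6.700e-01] p [ 311.6 -281.5  228.9] rpy [3.1393 0.0044 1.3403] toolz [ 0.0012 -0.0049 -1.    ] F [1.3 0.2 0.4] open 1.001
0 [39.8, 4.1, -1.0] -0.12
1 [39.0, 8.8, -1.0] -0.12
2 [37.7, 13.4, -1.0] -0.12
3 [35.8, 17.9, -1.0] -0.12
4 [33.4, 22.0, -1.0] -0.076
5 [31.6, 24.5, -1.0] -0.0
6 [31.6, 24.5, -1.0] -0.0
7 [31.6, 24.5, -1.0] -0.0
left [ 78.7 227.5   4.7] 0.0
```

```bash
python3 -m crank '[[-1,[40,4,0],-0.12],[-1,[39,9,-1],-0.12],[-1,[38,13,-1],-0.12],[-1,[36,18,-1],-0.12],[-1,[33,22,-1],-0.08],[-1,[32,24,-1],0],[-1,[32,24,-1],0],[-1,[32,24,-1],0]]' 20; python3 -c "
from plan import *
st();plan([495,248.4,200],1.896)"
```

```text
time: 2.23
tool_pos: [409.9, 37.1, 237.8]
eef_rot: [3.132, 0.013, 1.929]
wrist_force: [1.3, -0.4, -0.2]
opening: 0.999
2.23 q [-0.075 -0.283  2.087 -0.009  1.323 -0.43 ] p [409.9  37.1 237.8] rpy [3.1322 0.0134 1.9285] toolz [ 0.0135 -0.0093 -0.9999] F [ 1.3 -0.4 -0.2] open 0.999
0 [29.2, 26.6, 6.4] 0.033
1 [30.1, 25.6, 6.4] -0.0
2 [30.1, 25.6, 6.4] -0.0
3 [30.1, 25.6, 6.4] -0.0
4 [30.1, 25.6, 6.4] -0.0
5 [23.3, 19.8, 5.0] -0.0
6 [0.0, 0.0, 0.0] -0.0
7 [0.0, 0.0, 0.0] -0.0
left [0. 0. 0.] 0.0
```

```bash
python3 -m crank '[[-1,[29,26,6],0.03],[-1,[30,26,6],0],[-1,[30,26,6],0],[-1,[30,26,6],0],[-1,[30,26,6],0],[-1,[23,20,5],0],[-1,[0,0,0],0],[-1,[0,0,0],0]]' 20; python3 -c "
from plan import *
st();plan([495,248.4,160],1.896)
from rig import *
import cv2
c=camera_info('wrist');im=read_camera('wrist');cv2.imwrite('pics/w1.png',im[:,:,::-1])
import pickle;pickle.dump(c,open('w1.pkl','wb'))
from fit import *
print(np.round(proj(c,pose([495,248.4,.325],[(a,b,107) for a in(-6,6) for b in (-58,58)]))))
"
```

```text
time: 2.9
tool_pos: [498.9, 266.4, 204.7]
eef_rot: [3.12, 0.014, 1.91]
wrist_force: [0.3, -0.7, 0.3]
opening: 1.003
2.9 q [ 0.375  0.104  1.794 -0.016  1.223  0.041] p [498.9 266.4 204.7] rpy [3.12   0.0144 1.9097] toolz [ 0.0252 -0.0064 -0.9997] F [ 0.3 -0.7  0.3] open 1.003
0 [-12.4, -8.8, 37.0] 0.014
1 [-2.6, -1.8, 7.7] -0.0
2 [0.0, 0.0, 0.0] -0.0
3 [0.0, 0.0, 0.0] -0.0
4 [0.0, 0.0, 0.0] -0.0
5 [0.0, 0.0, 0.0] -0.0
6 [0.0, 0.0, 0.0] -0.0
7 [0.0, 0.0, 0.0] -0.0
left [0. 0. 0.] 0.0
[[300. 332.]
 [299. 182.]
 [316. 332.]
 [317. 182.]]
```

View pics/w1.png

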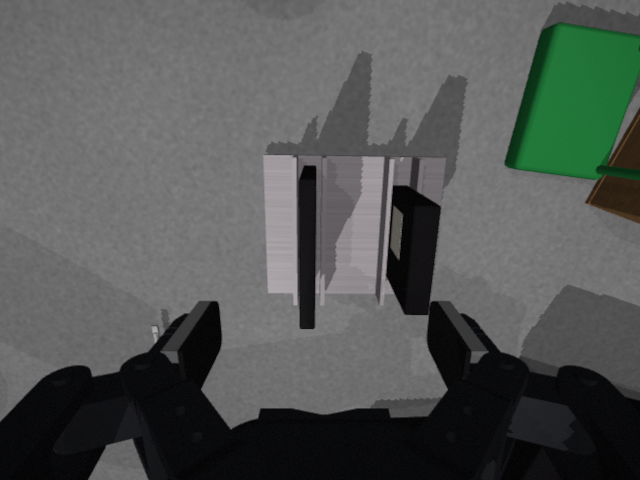

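```bash
python3 -m crank '[[-0.2,[-6,-4,10],0.014],[-0.2,[-6,-4,14],0],[-0.2,[-3,-2,10],0],[-0.2,[0,0,10],0],[-0.2,[0,0,8],0],[-0.2,[0,0,0],0],[-0.2,[0,0,0],0],[-0.2,[0,0,0],0]]' 20; python3 -c "
from plan import *
st();plan([495,248.4,80],1.896,vmax=15)"
```

```text
time: 3.62
tool_pos: [493.6, 239.2, 149.5]
eef_rot: [3.12, 0.015, 1.883]
wrist_force: [-0.8, -0.7, -0.4]
opening: 0.599
3.62 q [ 0.332  0.129  1.878 -0.017  1.113  0.027] p [493.6 239.2 149.5] rpy [3.1197 0.0152 1.8833] toolz [ 0.0255 -0.0078 -0.9996] F [-0.8 -0.7 -0.4] open 0.599
0 [2.0, 0.6, 14.9] -0.013
1 [2.0, 0.6, 14.9] -0.0
2 [2.0, 0.6, 14.9] -0.0
3 [2.0, 0.6, 14.9] -0.0
4 [1.3, 0.4, 10.0] -0.0
5 [0.0, 0.0, 0.0] -0.0
6 [0.0, 0.0, 0.0] -0.0
7 [0.0, 0.0, 0.0] -0.0
left [0. 0. 0.] 0.0
```

```bash
python3 -m crank '[[-0.2,[3,1,12],-0.013],[-0.2,[3,1,14],0],[-0.2,[3,1,14],0],[-0.2,[1,0,12],0],[-0.2,[0,0,8],0],[-0.2,[0,0,4],0],[-0.2,[0,0,0],0],[-0.2,[0,0,0],0]]' 20; python3 -c "
from plan import *
st();plan([495,248.4,80],1.896,vmax=15)
from rig import *
import cv2
im=read_camera('wrist');cv2.imwrite('pics/w2.png',im[:,:,::-1])
"
```

```text
time: 4.28
tool_pos: [499.0, 253.0, 83.9]
eef_rot: [3.111, 0.015, 1.901]
wrist_force: [0.4, -0.9, 0.3]
opening: 0.599
4.28 q [ 0.352  0.236  1.894 -0.019  0.98   0.032] p [499.  253.   83.9] rpy [3.1106 0.0148 1.9014] toolz [ 0.0341 -0.0039 -0.9994] F [ 0.4 -0.9  0.3] open 0.599
0 [-3.0, -5.4, 3.7] 0.005
1 [0.0, 0.0, 0.0] -0.0
2 [0.0, 0.0, 0.0] -0.0
3 [0.0, 0.0, 0.0] -0.0
4 [0.0, 0.0, 0.0] -0.0
5 [0.0, 0.0, 0.0] -0.0
6 [0.0, 0.0, 0.0] -0.0
7 [0.0, 0.0, 0.0] -0.0
left [0. 0. 0.] 0.0
```

View pics/w2.png

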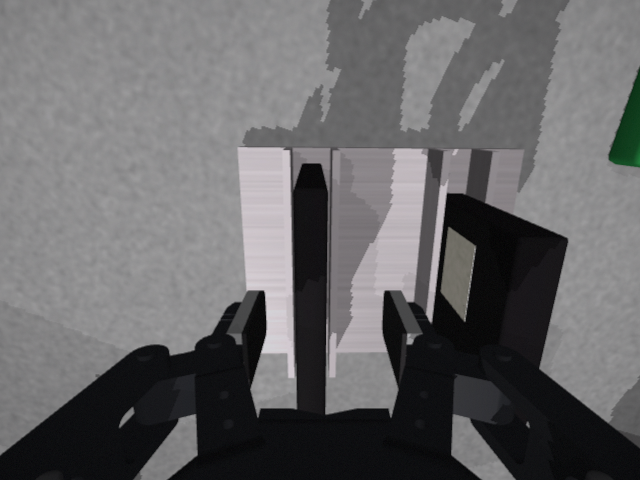

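```bash
python3 -m crank '[[-0.2,[-3,-5,3],0.005],[-0.2,[0,0,0],0],[0.2,[0,0,0],0],[0.6,[0,0,0],0],[1,[0,0,0],0],[1,[0,0,0],0],[1,[0,0,0],0],[1,[0,0,0],0]]' 60; python3 -c "
from plan import *
st()
from rig import *
import cv2
im=read_camera('wrist');cv2.imwrite('pics/w3.png',im[:,:,::-1])
"
```

```text
time: 5.0
tool_pos: [496.8, 248.3, 83.6]
eef_rot: [3.105, 0.015, 1.895]
wrist_force: [-0.1, 0.3, -0.2]
opening: 0.123
5.0 q [ 0.346  0.226  1.908 -0.018  0.972  0.031] p [496.8 248.3  83.6] rpy [3.1052 0.0145 1.8953] toolz [ 0.0391 -0.0021 -0.9992] F [-0.1  0.3 -0.2] open 0.123
```

View pics/w3.png

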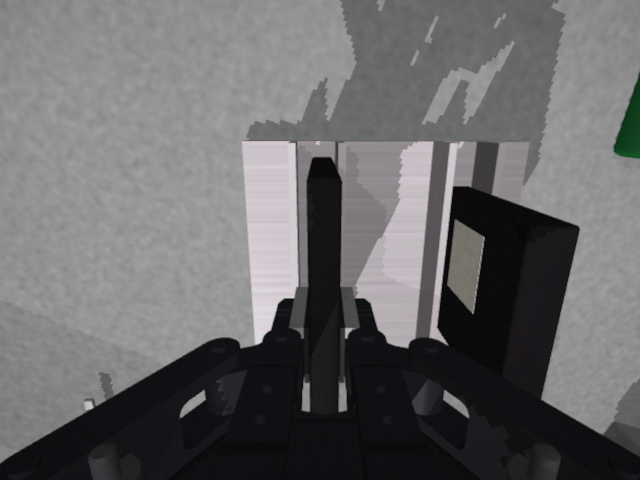

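```bash
python3 -m crank '[[1,[0,0,-10],0],[1,[0,0,-15],0],[1,[0,1,-20],0],[1,[0,1,-25],0],[1,[0,0,-30],0],[1,[0,0,-35],0],[1,[0,0,-35],0],[1,[0,0,-30],0]]'; python3 -c "
from plan import *
st()
from rig import *
import cv2
im=read_camera('side');cv2.imwrite('pics/s1.png',im[:,:,::-1])
plan([700,200,330],1.5)
"
```

```text
time: 5.72
tool_pos: [481.8, 246.4, 280.3]
eef_rot: [3.136, 0.015, 1.896]
wrist_force: [0.4, 0.3, -1.1]
opening: 0.129
5.72 q [ 0.352 -0.002  1.76  -0.015  1.378  0.029] p [481.8 246.4 280.3] rpy [3.1358 0.015  1.8958] toolz [ 0.0103 -0.0124 -0.9999] F [ 0.4  0.3 -1.1] open 0.129
0 [-20.5, 33.7, -6.5] 0.12
1 [-16.3, 36.0, -6.5] 0.12
2 [-11.8, 37.6, -6.5] 0.12
3 [-7.3, 38.8, -6.5] 0.036
4 [-5.9, 39.0, -6.5] -0.0
5 [-3.5, 23.3, -3.9] -0.0
6 [0.0, 0.0, 0.0] -0.0
7 [0.0, 0.0, 0.0] -0.0
left [0. 0. 0.] 0.0
```

View pics/s1.png

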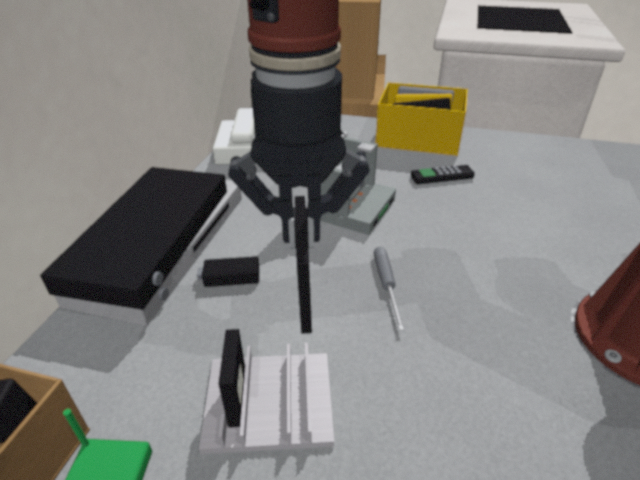

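```bash
python3 -m crank '[[1,[-20,34,-6],0.12],[1,[-16,36,-6],0.12],[1,[-12,37,-6],0.12],[1,[-7,38,-6],0.04],[1,[-6,39,-6],0],[1,[-6,39,-6],0],[1,[-6,39,0],0],[1,[-6,39,0],0]]'; python3 -c "
from plan import *
st()
plan([1000,50,330],1.5)
"
```

```text
time: 6.43
tool_pos: [788.1, 178.3, 334.7]
eef_rot: [3.121, 0.002, 1.485]
wrist_force: [0.4, 0.9, -1.8]
opening: 0.127
6.43 q [ 0.138  0.555  0.98  -0.007  1.587  0.223] p [788.1 178.3 334.7] rpy [3.1209e+00 2.3000e-03 1.4855e+00] toolz [ 0.0204 -0.0041 -0.9998] F [ 0.4  0.9 -1.8] open 0.127
0 [-17.7, 35.8, 1.5] -0.015
1 [-18.2, 35.6, 1.5] -0.0
2 [-18.2, 35.6, 1.5] -0.0
3 [-18.2, 35.6, 1.5] -0.0
4 [-18.2, 35.6, 1.5] -0.0
5 [-18.2, 35.6, 1.5] -0.0
6 [-3.5, 6.9, 0.3] -0.0
7 [0.0, 0.0, 0.0] -0.0
left [0. 0. 0.] 0.0
```

```bash
python3 -m crank '[[1,[0,39,0],0],[1,[0,39,0],0],[1,[0,30,0],0],[1,[0,20,0],0],[1,[0,20,0],0],[1,[0,20,0],0],[1,[0,20,0],0],[1,[0,20,0],0]]'; python3 -c "
from plan import *
st()
"
```

```text
time: 7.1
tool_pos: [949.6, 143.5, 293.4]
eef_rot: [3.103, -0.003, 1.48]
wrist_force: [0.5, 0.2, -2.2]
opening: 0.128
7.1 q [ 0.078  1.028  0.31  -0.004  1.764  0.168] p [949.6 143.5 293.4] rpy [ 3.1027e+00 -2.8000e-03  1.4802e+00] toolz [ 3.900e-02 -7.000e-04 -9.992e-01] F [ 0.5  0.2 -2.2] open 0.128
```

```bash
python3 -m crank '[[1,[0,39,-5],0],[1,[0,39,-5],0],[1,[0,39,-5],0],[1,[0,39,-5],0],[1,[0,39,-5],0],[1,[0,39,-5],0],[1,[0,39,-5],0],[1,[0,39,-5],0]]'; python3 -c "
from plan import *
st()
"
```

```text
time: 7.77
tool_pos: [1021.5, 88.2, 315.8]
eef_rot: [2.879, -0.046, 1.491]
wrist_force: [0.2, 0.2, -2.2]
opening: 0.131
7.77 q [0.012 1.017 0.308 0.021 1.55  0.1  ] p [1021.5   88.2  315.8] rpy [ 2.8787 -0.0464  1.4905] toolz [ 0.2626  0.0238 -0.9646] F [ 0.2  0.2 -2.2] open 0.131
```

```bash
python3 -c "
from plan import *
plan([480,-700,315],n=8)
"
```

```text
0 [-34.6, -18.8, -6.7] 0.0
1 [-34.6, -18.8, -6.7] -0.0
2 [-34.6, -18.8, -6.7] -0.0
3 [-34.6, -18.8, -6.7] -0.0
4 [-34.6, -18.8, -6.7] -0.0
5 [-34.6, -18.8, -6.7] -0.0
6 [-34.6, -18.8, -6.7] -0.0
7 [-34.6, -18.8, -6.7] -0.0
left [-3.603e+02 -5.244e+02 -5.000e-01] 0.0
```

```bash
python3 -m crank '[[1,[-30,-17,-5],0],[1,[-34,-19,-7],0],[1,[-34,-19,-7],0],[1,[-34,-19,-7],0],[1,[-34,-19,-7],0],[1,[-34,-19,-7],0],[1,[-34,-19,-7],0],[1,[-34,-19,-7],0]]'; python3 -c "
from plan import *
st()
plan([480,-700,315],n=2)
"
```

```text
time: 8.43
tool_pos: [843.0, -165.4, 321.6]
eef_rot: [2.852, -0.047, 1.508]
wrist_force: [0.1, 0.2, -2.5]
opening: 0.124
8.43 q [-0.316  0.497  1.109  0.121  1.267 -0.267] p [ 843.  -165.4  321.6] rpy [ 2.8516 -0.0469  1.5077] toolz [ 0.2882  0.0268 -0.9572] F [ 0.1  0.2 -2.5] open 0.124
0 [-34.4, -19.1, -7.0] 0.0
1 [-34.4, -19.1, -7.0] -0.0
left [-318.1 -468.4   -5.8] 0.0
```

```bash
python3 -m crank '[[1,[-34,-19,-7],0],[1,[-34,-19,-7],0],[1,[-34,-19,-7],0],[1,[-34,-19,-7],0],[1,[-34,-19,-7],0],[1,[-34,-19,-7],0],[1,[-34,-19,-7],0],[1,[-34,-19,-7],0]]'; python3 -c "
from plan import *
st()
plan([480,-700,315],n=2)
"
```

```text
time: 9.1
tool_pos: [655.5, -439.8, 346.4]
eef_rot: [2.817, -0.024, 1.511]
wrist_force: [-0.2, 0.2, -2.5]
opening: 0.127
9.1 q [-0.767  0.345  1.272  0.235  1.296 -0.741] p [ 655.5 -439.8  346.4] rpy [ 2.8175 -0.0237  1.5111] toolz [ 0.3193  0.0035 -0.9477] F [-0.2  0.2 -2.5] open 0.127
0 [-34.4, -20.2, -3.4] 0.0
1 [-34.4, -20.2, -3.4] -0.0
left [-131.  -194.2  -23.4] 0.0
```

```bash
python3 -c "
from plan import *
plan([250,-850,320],n=2)"; python3 -m crank '[[1,[-34,-19,-3],0],[1,[-34,-19,-3],0],[1,[-34,-19,-3],0],[1,[-34,-19,-3],0],[1,[-34,-19,-3],0],[1,[-34,-19,-3],0],[1,[-36,-16,-3],0],[1,[-36,-16,-3],0]]'; python3 -c "
from plan import *
st()
plan([250,-1000,320],n=2)
"
```

```text
0 [-30.1, -25.3, -7.3] 0.0
1 [-30.1, -25.3, -7.3] -0.0
left [-349.3 -353.3  -22.7] 0.0
time: 9.77
tool_pos: [483.0, -721.5, 348.1]
eef_rot: [2.794, 0.016, 1.511]
wrist_force: [0.4, -1.2, -2.5]
opening: 0.125
9.77 q [-1.167  0.565  0.974  0.305  1.435 -1.126] p [ 483.  -721.5  348.1] rpy [2.7943 0.0156 1.5108] toolz [ 0.3389 -0.035  -0.9402] F [ 0.4 -1.2 -2.5] open 0.125
0 [-32.0, -23.5, -4.7] 0.0
1 [-32.0, -23.5, -4.7] -0.0
left [-181.9 -217.4  -21.9] 0.0
```

```bash
python3 -c "
from plan import *
plan([583,-1121.5,358],n=2)"
```

```text
0 [-38.2, 11.4, 3.7] 0.0
1 [-38.2, 11.4, 3.7] -0.0
left [  80.6 -322.4    8. ] 0.0
```

```bash
python3 -m crank '[[1,[-38,11,3],0],[1,[-38,11,3],0],[1,[-38,11,3],0],[1,[-38,11,3],0],[1,[-38,11,3],0],[1,[-38,11,3],0],[1,[-38,11,3],0],[1,[0,0,0],0]]'; python3 -c "
from plan import *
st()
"
```

```text
time: 10.43
tool_pos: [482.5, -903.1, 304.0]
eef_rot: [2.769, 0.06, 1.467]
wrist_force: [-1.3, 0.6, -3.2]
opening: 0.124
10.43 q [-1.24   1.036  0.316  0.311  1.573 -1.113] p [ 482.5 -903.1  304. ] rpy [2.7694 0.0603 1.4672] toolz [ 0.3559 -0.0934 -0.9299] F [-1.3  0.6 -3.2] open 0.124
```

```bash
python3 -m crank '[[1,[-38,5,-2],0],[1,[-38,5,-2],0],[1,[-38,5,-2],0],[1,[30,-10,0],0],[1,[35,-10,0],0],[1,[35,-10,0],0],[1,[35,-10,0],0],[1,[35,-10,0],0]]'; python3 -c "
from plan import *
st()
plan([505,-290,330],n=2)
"
```

```text
time: 11.1
tool_pos: [419.5, -794.9, 262.8]
eef_rot: [2.722, 0.149, 1.429]
wrist_force: [1.9, -0.5, -1.3]
opening: 0.127
11.1 q [-1.269  0.58   1.128  0.349  1.14  -1.259] p [ 419.5 -794.9  262.8] rpy [2.7215 0.1487 1.429 ] toolz [ 0.3846 -0.1916 -0.903 ] F [ 1.9 -0.5 -1.3] open 0.127
0 [38.4, 5.4, -9.6] 0.0
1 [38.4, 5.4, -9.6] -0.0
left [ 72.3 426.7  56.8] 0.0
```

```bash
python3 -m crank '[[1,[38,5,-12],0],[1,[38,5,-12],0],[1,[38,5,-12],0],[1,[38,5,-12],0],[1,[38,5,-10],0],[1,[38,5,-10],0],[1,[38,5,-10],0],[1,[38,5,-10],0]]'; python3 -c "
from plan import *
st()
plan([480,-250,300],n=2)
"
```

```text
time: 11.77
tool_pos: [456.6, -479.3, 331.6]
eef_rot: [2.702, 0.181, 1.409]
wrist_force: [0.2, 0.1, -1.1]
opening: 0.122
11.77 q [-1.015 -0.036  1.76   0.255  1.008 -0.986] p [ 456.6 -479.3  331.6] rpy [2.7021 0.1807 1.4091] toolz [ 0.3937 -0.229  -0.8902] F [ 0.2  0.1 -1.1] open 0.122
0 [39.9, -1.4, -2.6] 0.0
1 [39.9, -1.4, -2.6] -0.0
left [ 15.3 150.4 -20.7] 0.0
```

```bash
python3 -c "
from plan import *
plan([190,-380,300],n=8)
"
```

```text
0 [8.4, -36.6, -13.9] 0.0
1 [8.4, -36.6, -13.9] -0.0
2 [8.4, -36.6, -13.9] -0.0
3 [8.4, -36.6, -13.9] -0.0
4 [8.4, -36.6, -13.9] -0.0
5 [8.4, -36.6, -13.9] -0.0
6 [8.4, -36.6, -13.9] -0.0
7 [1.3, -5.7, -2.2] -0.0
left [0. 0. 0.] 0.0
```

```bash
python3 -m crank '[[1,[8,-30,-12],0],[1,[8,-36,-14],0],[1,[8,-36,-14],0],[1,[8,-36,-14],0],[1,[8,-36,-14],0],[1,[8,-36,-14],0],[1,[8,-30,-12],0],[1,[0,0,0],0]]'; python3 -c "
from plan import *
st()
plan([100,-250,300],n=1)
"
```

```text
time: 12.43
tool_pos: [207.1, -384.4, 329.0]
eef_rot: [2.676, 0.241, 1.418]
wrist_force: [0.2, 0.5, -3.1]
opening: 0.127
12.43 q [-1.532 -0.591  2.193  0.436  1.243 -1.516] p [ 207.1 -384.4  329. ] rpy [2.6757 0.2412 1.4179] toolz [ 0.4114 -0.2793 -0.8676] F [ 0.2  0.5 -3.1] open 0.127
0 [27.6, -25.9, -12.9] 0.0
left [-82.5 103.5 -22.4] 0.0
```

```bash
python3 -m crank '[[1,[27,-26,-13],0],[1,[27,-26,-13],0],[1,[27,-26,-13],0],[1,[27,-26,-13],0],[1,[0,0,0],0],[1,[0,0,0],0],[1,[0,0,0],0],[1,[0,0,0],0]]'; python3 -c "
from plan import *
st()
"
```

```text
time: 13.1
tool_pos: [97.8, -328.5, 306.3]
eef_rot: [2.686, 0.223, 1.424]
wrist_force: [-0.0, -0.7, -2.0]
opening: 0.126
13.1 q [-1.958 -0.777  2.319  0.495  1.508 -1.872] p [  97.8 -328.5  306.3] rpy [2.6861 0.2229 1.4242] toolz [ 0.4061 -0.2607 -0.8758] F [-0.  -0.7 -2. ] open 0.126
```

```bash
python3 -c "
from plan import *
s=bot.sense();R=Ro.from_euler('xyz',s['eef_rot'])
for v in ([-.3,.95,0],[0,0,1],[-.26,.85,.45]): print(v,np.round(R.inv().apply(np.array(v)*40),1))
"
```

```text
[-0.3, 0.95, 0] [ 35.  -12.2 -14.8]
[0, 0, 1] [ -8.8  17.2 -35. ]
[-0.26, 0.85, 0.45] [ 27.3  -2.9 -28.9]
```

```bash
python3 -m crank '[[1,[35,-12,-15],0],[1,[35,-12,-15],0],[1,[35,-12,-15],0],[1,[35,-12,-15],0],[1,[35,-12,-15],0],[1,[0,0,0],0],[1,[0,0,0],0],[1,[0,0,0],0]]'; python3 -c "
from plan import *
st()
"
```

```text
time: 13.77
tool_pos: [-12.2, -258.4, 311.0]
eef_rot: [2.673, 0.16, 1.492]
wrist_force: [0.2, -0.4, -1.6]
opening: 0.122
13.77 q [-2.473 -0.777  2.308  0.441  1.843 -2.362] p [ -12.2 -258.4  311. ] rpy [2.6734 0.1605 1.4915] toolz [ 0.4385 -0.1779 -0.8809] F [ 0.2 -0.4 -1.6] open 0.122
```

```bash
python3 -c "
from plan import *
plan([380,-380,330],n=1)
"
```

```text
0 [-9.0, 35.0, 17.2] 0.0
left [ 354.  -109.8   17.2] 0.0
```

```bash
python3 -m crank '[[1,[-9,30,15],0],[1,[-9,35,17],0],[1,[-9,35,17],0],[1,[-9,35,17],0],[1,[-9,35,17],0],[1,[-9,35,17],0],[1,[-9,35,17],0],[1,[-9,35,17],0]]'; python3 -c "
from plan import *
st()
plan([420,-280,310],n=1)
"
```

```text
time: 14.43
tool_pos: [291.8, -359.1, 334.4]
eef_rot: [2.669, 0.181, 1.498]
wrist_force: [-1.3, -1.2, -1.5]
opening: 0.122
14.43 q [-1.297 -0.51   2.132  0.41   1.214 -1.353] p [ 291.8 -359.1  334.4] rpy [2.6692 0.1806 1.4982] toolz [ 0.4422 -0.1925 -0.876 ] F [-1.3 -1.2 -1.5] open 0.122
0 [23.9, 27.5, 16.5] 0.0
left [ 94.6  58.4 -18. ] 0.0
```

```bash
python3 -c "
from plan import *
s=bot.sense();R=Ro.from_euler('xyz',s['eef_rot'])
for v in ([-.7,.72,0],[-.5,.86,0],[1,0,0],[0,1,0],[0,0,1],): print(v,np.round(R.inv().apply(np.array(v)*40),1))
"
```

```text
[-0.7, 0.72, 0] [ 26.3 -24.5 -17.9]
[-0.5, 0.86, 0] [ 32.3 -17.3 -15.5]
[1, 0, 0] [ 2.9 35.8 17.7]
[0, 1, 0] [39.2  0.7 -7.7]
[0, 0, 1] [ -7.2  17.9 -35. ]
```

```bash
python3 -m crank '[[1,[26,-24,-18],0],[1,[30,-20,-16],0],[1,[30,-20,-16],0],[1,[30,-20,-16],0],[1,[30,-20,-16],0],[1,[30,-20,-16],0],[1,[30,-20,-16],0],[1,[0,0,0],0]]'; python3 -c "
from plan import *
st()
"
```

```text
time: 15.1
tool_pos: [187.0, -244.3, 326.8]
eef_rot: [2.696, 0.036, 1.656]
wrist_force: [0.3, 0.2, -1.6]
opening: 0.129
15.1 q [-1.63  -0.777  2.269  0.448  1.673 -1.683] p [ 187.  -244.3  326.8] rpy [2.6962 0.0356 1.6565] toolz [ 0.4319  0.0049 -0.9019] F [ 0.3  0.2 -1.6] open 0.129
```

```bash
python3 -c "
from plan import *
plan([400,-20,330],n=8)
"
```

```text
0 [26.5, 27.6, 11.7] 0.0
1 [26.5, 27.6, 11.7] -0.0
2 [26.5, 27.6, 11.7] -0.0
3 [26.5, 27.6, 11.7] -0.0
4 [26.5, 27.6, 11.7] -0.0
5 [26.5, 27.6, 11.7] -0.0
6 [26.5, 27.6, 11.7] -0.0
7 [19.4, 20.2, 8.5] -0.0
left [0. 0. 0.] 0.0
```

```bash
python3 -m crank '[[1,[20,26,11],0],[1,[26,28,12],0],[1,[26,28,12],0],[1,[26,28,12],0],[1,[28,26,12],0],[1,[32,22,11],0],[1,[36,16,10],0],[1,[39,6,6],0]]'; python3 -c "
from plan import *
st()
plan([350,180,330],n=8)
"
```

```text
time: 15.77
tool_pos: [388.3, -18.4, 328.4]
eef_rot: [2.68, 0.025, 1.669]
wrist_force: [1.0, -0.2, -2.1]
opening: 0.123
15.77 q [-0.377 -0.771  2.267  0.197  1.226 -0.509] p [388.3 -18.4 328.4] rpy [2.68   0.0252 1.6691] toolz [ 0.4454  0.0213 -0.8951] F [ 1.  -0.2 -2.1] open 0.123
0 [39.8, -2.7, -2.8] 0.0
1 [39.8, -2.7, -2.8] -0.0
2 [39.8, -2.7, -2.8] -0.0
3 [39.8, -2.7, -2.8] -0.0
4 [39.8, -2.7, -2.8] -0.0
5 [2.1, -0.1, -0.1] -0.0
6 [0.0, 0.0, 0.0] -0.0
7 [0.0, 0.0, 0.0] -0.0
left [0. 0. 0.] 0.0
```

```bash
python3 -m crank '[[1,[39,4,0],0],[1,[39,4,0],0],[1,[39,0,0],0],[1,[39,0,0],0],[1,[39,-4,-2],0],[1,[39,-8,-5],0],[1,[39,-8,-5],0],[1,[39,-8,-5],0]]'; python3 -c "
from plan import *
st()
s=bot.sense();R=Ro.from_euler('xyz',s['eef_rot'])
for v in ([-.77,-.63,0],[1,0,0],[0,1,0],[0,0,1],): print(v,np.round(R.inv().apply(np.array(v)*40),1))
"
```

```text
time: 16.43
tool_pos: [313.8, 302.8, 336.4]
eef_rot: [2.655, -0.007, 1.729]
wrist_force: [0.5, 0.1, -2.2]
opening: 0.123
16.43 q [ 0.799 -0.543  2.144 -0.305  1.155  0.712] p [313.8 302.8 336.4] rpy [ 2.6552 -0.0067  1.7286] toolz [ 0.4607  0.0793 -0.884 ] F [ 0.5  0.1 -2.2] open 0.123
[-0.77, -0.63, 0] [-20.  -30.3 -16.2]
[1, 0, 0] [-6.3 34.9 18.4]
[0, 1, 0] [39.5  5.4  3.2]
[0, 0, 1] [  0.3  18.7 -35.4]
```

```bash
python3 -m crank '[[1,[-22,-28,-15],0],[1,[-24,-28,-15],0],[1,[-24,-28,-15],0],[1,[-24,-28,-15],0],[1,[-24,-28,-15],0],[1,[-24,-28,-15],0],[1,[0,0,0],0],[1,[0,0,0],0]]'; python3 -c "
from plan import *
st()
"
```

```text
time: 17.1
tool_pos: [149.5, 258.1, 325.6]
eef_rot: [2.74, 0.06, 1.777]
wrist_force: [0.6, -0.4, -2.5]
opening: 0.127
17.1 q [ 1.172 -0.777  2.262 -0.362  1.474  0.955] p [149.5 258.1 325.6] rpy [2.7404 0.0604 1.7769] toolz [ 0.3936  0.0255 -0.9189] F [ 0.6 -0.4 -2.5] open 0.127
```

```bash
python3 -m crank '[[1,[-34,-18,-10],0],[1,[-34,-18,-10],0],[1,[-34,-18,-10],0],[1,[0,0,0],0],[1,[20,18,8],0],[1,[20,30,14],0],[1,[10,35,16],0],[1,[0,36,17],0]]'; python3 -c "
from plan import *
st()
plan([400,-30,330],n=2)
"
```

```text
time: 17.77
tool_pos: [220.0, 323.9, 331.2]
eef_rot: [2.755, 0.094, 1.789]
wrist_force: [-0.2, 0.2, -1.1]
opening: 0.126
17.77 q [ 1.059 -0.511  2.113 -0.354  1.353  0.866] p [220.  323.9 331.2] rpy [2.7552 0.0936 1.7892] toolz [ 0.3866 -0.0029 -0.9222] F [-0.2  0.2 -1.1] open 0.126
0 [-38.6, 7.8, 7.2] 0.0
1 [-38.6, 7.8, 7.2] -0.0
left [ 143.7 -282.6   -1. ] 0.0
```

```bash
python3 -m crank '[[1,[-30,15,9],0],[1,[-36,15,10],0],[1,[-37,12,9],0],[1,[-38,10,8],0],[1,[-39,6,6],0],[1,[-39,4,5],0],[1,[-39,0,2],0],[1,[-39,-2,0],0]]'; python3 -c "
from plan import *
st()
"
```

```text
time: 18.43
tool_pos: [371.2, 48.4, 334.8]
eef_rot: [2.738, 0.093, 1.81]
wrist_force: [2.0, 0.0, -2.6]
opening: 0.127
18.43 q [-0.1   -0.775  2.246  0.053  1.26  -0.364] p [371.2  48.4 334.8] rpy [2.7381 0.0927 1.8096] toolz [ 0.4016  0.0101 -0.9158] F [ 2.   0.  -2.6] open 0.127
```

```bash
python3 -c "
from plan import *
s=bot.sense();R=Ro.from_euler('xyz',s['eef_rot'])
for v in ([1,0,0],[0,1,0],[0,0,1],): print(v,np.round(R.inv().apply(np.array(v)*40),1))
"
```

```text
[1, 0, 0] [-9.4 35.4 16.1]
[0, 1, 0] [38.7 10.1  0.4]
[0, 0, 1] [ -3.7  15.6 -36.6]
```

```bash
python3 -m crank '[[1,[9,-35,-16],0],[1,[9,-35,-16],0],[1,[9,-35,-16],0],[1,[9,-35,-16],0],[1,[0,0,0],0],[1,[-25,20,10],0],[1,[-35,17,9],0],[1,[-37,10,8],0]]'; python3 -c "
from plan import *
st()
"
```

```text
time: 19.1
tool_pos: [411.6, -30.1, 342.9]
eef_rot: [2.813, 0.108, 1.753]
wrist_force: [1.7, 0.5, -1.9]
opening: 0.125
19.1 q [-0.284 -0.603  2.134  0.056  1.27  -0.491] p [411.6 -30.1 342.9] rpy [2.8134 0.1081 1.7531] toolz [ 0.3355 -0.042  -0.9411] F [ 1.7  0.5 -1.9] open 0.125
```

```bash
cat > tp.py <<'E'
from plan import *
TP=np.array([517.8,-244.5,0]);TA=-.221
RT=Ro.from_euler("z",TA)
L=71.6
def state():
    s=bot.sense();R=Ro.from_euler("xyz",s["eef_rot"]);return np.array(s["tool_pos"]),R
def turn(R):
    # turn about tool z such that tool x has no tester-x component
    M=RT.inv()*R; X=M.as_matrix(); return np.arctan2(-X[0,0],X[0,1]) if False else np.arctan2(-X[0,0],X[0,1])
def go(Pt,n=8,vmax=38,dotu=True,tmax=.12):
    p,R=state(); tz=R.as_matrix()[:,2]; Tt=(RT.inv().apply(tz))
    print("tilt tester x,y",np.round(np.degrees(np.arcsin(Tt[:2])),2)," P tester",np.round(RT.inv().apply(p+L*tz-TP),1),"turn",round(turn(R),3))
    tgt=TP+RT.apply(Pt)-L*tz
    tu=turn(R) if dotu else 0
    for i in range(n):
        d=tgt-p;l=np.linalg.norm(d);s=d if l<vmax else d*vmax/l
        t=np.clip(tu,-tmax,tmax)
        print(i,np.round(R.inv().apply(s),1).tolist(),round(t,3)); p=p+s;tu-=t;R=R*Ro.from_rotvec([0,0,t])
    print("left",np.round(tgt-p,1),round(tu,3))
E
python3 -c "
from tp import *
st();go([-60,0,140])"
```

```text
19.1 q [-0.284 -0.603  2.134  0.056  1.27  -0.491] p [411.6 -30.1 342.9] rpy [2.8134 0.1081 1.7531] toolz [ 0.3355 -0.042  -0.9411] F [ 1.7  0.5 -1.9] open 0.125
tilt tester x,y [19.67  1.87]  P tester [-126.6  188.3  275.5] turn 0.427
0 [-28.9, -9.8, 22.6] 0.12
1 [-29.9, -6.3, 22.6] 0.12
2 [-30.4, -2.7, 22.6] 0.12
3 [-30.5, 1.0, 22.6] 0.067
4 [-30.4, 3.0, 22.6] 0.0
5 [-30.4, 3.0, 22.6] 0.0
6 [-10.6, 1.1, 7.9] 0.0
7 [0.0, 0.0, 0.0] 0.0
left [0. 0. 0.] 0.0
```

```bash
python3 -m crank '[[1,[-24,-8,18],0.12],[1,[-30,-6,22],0.12],[1,[-30,-3,22],0.12],[1,[-30,1,22],0.07],[1,[-30,3,22],0],[1,[-30,3,22],0],[1,[-12,1,9],0],[1,[0,0,0],0]]'; python3 -c "
from tp import *
st();go([-50,0,110],vmax=20)
from rig import *
import cv2
for n in ('scene','side'): cv2.imwrite('pics/%s2.png'%n,read_camera(n)[:,:,::-1])
"
```

```text
time: 19.77
tool_pos: [439.6, -245.4, 216.4]
eef_rot: [2.765, -0.026, 1.326]
wrist_force: [0.4, 1.0, -1.8]
opening: 0.127
19.77 q [-0.777 -0.261  2.152  0.257  0.949 -0.646] p [ 439.6 -245.4  216.4] rpy [ 2.765  -0.0255  1.3263] toolz [ 0.3625 -0.066  -0.9296] F [ 0.4  1.  -1.8] open 0.127
tilt tester x,y [21.6   0.86]  P tester [-49.8 -16.9 149.9] turn -0.025
0 [7.3, -7.1, 17.2] -0.025
1 [7.5, -6.9, 17.2] 0.0
2 [1.2, -1.1, 2.8] 0.0
3 [0.0, 0.0, 0.0] 0.0
4 [0.0, 0.0, 0.0] 0.0
5 [0.0, 0.0, 0.0] 0.0
6 [0.0, 0.0, 0.0] 0.0
7 [0.0, 0.0, 0.0] 0.0
left [0. 0. 0.] 0.0
```

View pics/scene2.png

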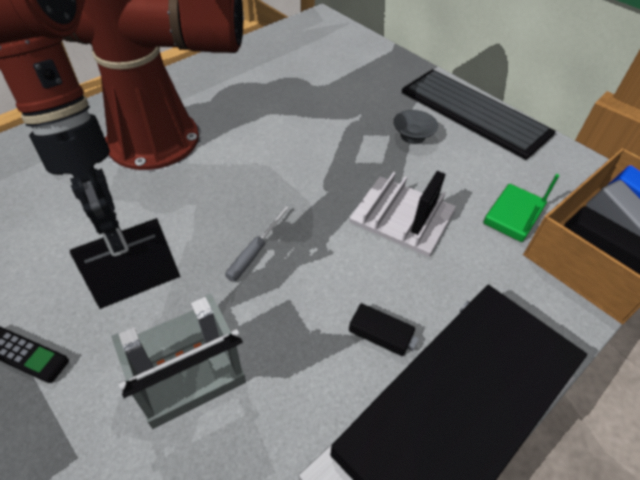

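View pics/side2.png

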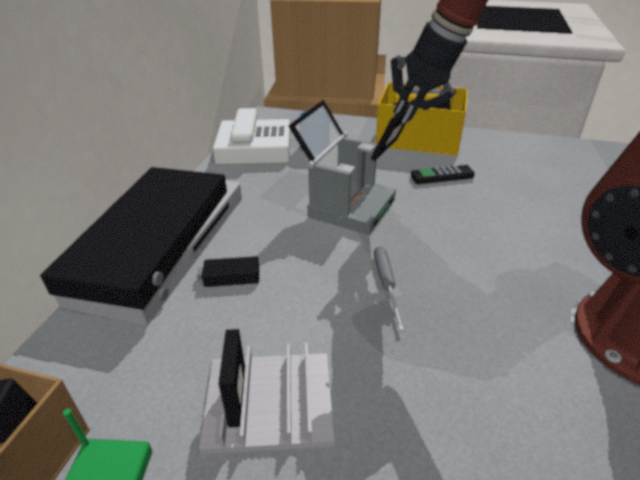

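```bash
python3 - <<'E'
import cv2
s=cv2.imread("pics/scene2.png"); d=cv2.imread("pics/side2.png")
a=cv2.resize(s[205:325,55:195],None,fx=4,fy=4,interpolation=cv2.INTER_CUBIC)
b=cv2.resize(d[60:180,350:470],None,fx=4,fy=4,interpolation=cv2.INTER_CUBIC)
cv2.imwrite("pics/z5.png",a);cv2.imwrite("pics/z6.png",b)
E
```

```text
(no output)
```

View pics/z5.png

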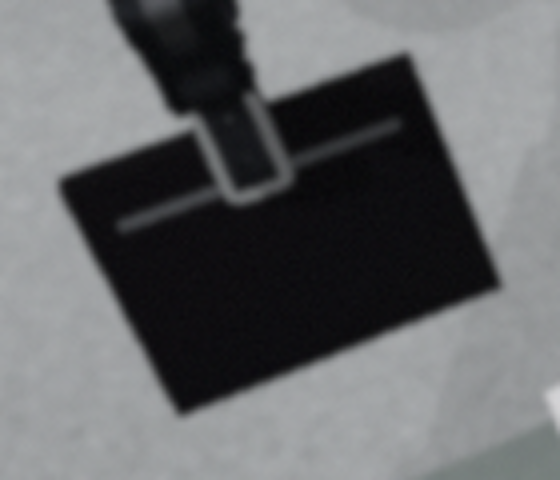

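View pics/z6.png

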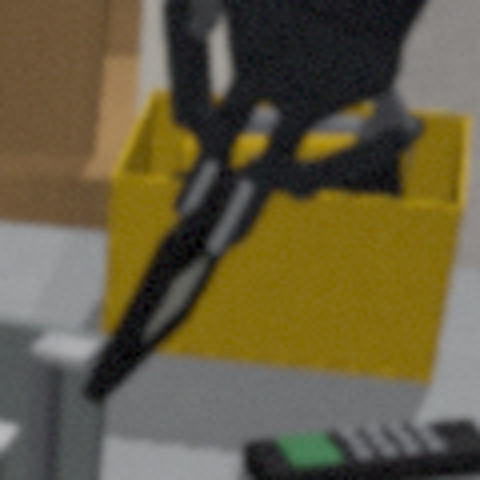

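```bash
python3 - <<'E'
from tp import *
from fit import *
C=cams()["scene"];p,R=state()
u=lambda a,b:(55+(a+.5)/4-.5,205+(b+.5)/4-.5)
print("y axis",R.as_matrix()[:,1],"x axis",R.as_matrix()[:,0])
obs=[(-58,-95,u(60,185)),(58,-95,u(407,53)),(-58,0,u(182,413)),(58,0,u(500,285))]
def f(q,ret=False):
    ox,L,ph,oy=q; o=[]
    for x,z,w in obs:
        v=np.array([ox+x*np.cos(ph)-z*np.sin(ph),6+oy,L+z*np.cos(ph)+x*np.sin(ph)])
        o.append(proj(C,[p+R.apply(v)])[0]-w)
    return np.concatenate(o+[[0.2*oy]])
for k in (1,-1):
    r=least_squares(f,[0,71.6,0,0]);
print(np.round(r.x,3),np.round(r.fun,2))
E
```

```text
y axis [ 0.90003635 -0.23291772  0.36835295] x axis [0.24020721 0.97035566 0.02665327]
[-7.1700e-01  7.2583e+01 -1.0000e-02 -4.0310e+00] [-0.88  0.42  0.97  0.59 -0.71  0.03  0.79 -1.05 -0.81]
```

```bash
sed -i 's/^L=.*/L=72.0/' tp.py; python3 -c "
from tp import *
go([-38,0.7,60],vmax=14)"
```

```text
tilt tester x,y [21.65  0.96]  P tester [-49.5 -14.6 151.1] turn -0.023
0 [2.0, -3.5, 13.4] -0.023
1 [2.1, -3.5, 13.4] 0.0
2 [2.1, -3.5, 13.4] 0.0
3 [2.1, -3.5, 13.4] 0.0
4 [2.1, -3.5, 13.4] 0.0
5 [2.1, -3.5, 13.4] 0.0
6 [1.3, -2.2, 8.7] 0.0
7 [0.0, 0.0, 0.0] 0.0
left [0. 0. 0.] 0.0
```

```bash
python3 -m crank '[[1,[2,-3,12],-0.02],[1,[2,-3,13],0],[1,[2,-3,13],0],[1,[2,-3,13],0],[1,[2,-3,13],0],[1,[2,-3,13],0],[1,[1,-2,8],0],[1,[0,0,0],0]]'; python3 -c "
from tp import *
st();go([-20,0.7,42],vmax=8)"
```

```text
time: 20.53
tool_pos: [465.0, -228.5, 143.0]
eef_rot: [2.737, -0.004, 1.363]
wrist_force: [-0.3, 0.4, -2.2]
opening: 0.127
20.53 q [-0.707 -0.138  2.209  0.291  0.734 -0.683] p [ 465.  -228.5  143. ] rpy [ 2.7371 -0.0043  1.3632] toolz [ 0.3859 -0.0773 -0.9193] F [-0.3  0.4 -2.2] open 0.127
tilt tester x,y [23.17  0.53]  P tester [-26.7   4.7  76.8] turn 0.015
0 [-1.0, -1.7, 7.8] 0.015
1 [-1.0, -1.7, 7.8] 0.0
2 [-1.0, -1.7, 7.8] 0.0
3 [-1.0, -1.7, 7.8] 0.0
4 [-0.4, -0.8, 3.6] 0.0
5 [0.0, 0.0, 0.0] 0.0
6 [0.0, 0.0, 0.0] 0.0
7 [0.0, 0.0, 0.0] 0.0
left [0. 0. 0.] 0.0
```

```bash
python3 -m crank '[[1,[-1,-1,7],0.015],[1,[-1,-1,8],0],[1,[-1,-1,8],0],[1,[-1,-1,7],0],[1,[0,0,3],0],[1,[0,0,0],0],[1,[0,0,0],0],[1,[0,0,0],0]]'; python3 -c "
from tp import *
st();go([-8,0.7,38],vmax=5)
from rig import *
import cv2
s=read_camera('scene')[:,:,::-1];d=read_camera('side')[:,:,::-1]
r=lambda i:cv2.resize(i,None,fx=4,fy=4,interpolation=cv2.INTER_CUBIC)
cv2.imwrite('pics/z7.png',r(s[255:405,70:260]));cv2.imwrite('pics/z8.png',r(d[80:230,290:450]))
"
```

```text
time: 21.2
tool_pos: [477.1, -235.8, 112.5]
eef_rot: [2.73, -0.007, 1.35]
wrist_force: [-0.8, 0.0, -1.6]
opening: 0.128
21.2 q [-0.702 -0.052  2.202  0.321  0.65  -0.704] p [ 477.1 -235.8  112.5] rpy [ 2.7296 -0.0069  1.3503] toolz [ 0.3921 -0.0814 -0.9163] F [-0.8  0.  -1.6] open 0.128
tilt tester x,y [23.6   0.37]  P tester [-12.8   0.1  46.5] turn 0.001
0 [0.3, 0.5, 5.0] 0.001
1 [0.3, 0.5, 4.7] 0.0
2 [0.0, 0.0, 0.0] 0.0
3 [0.0, 0.0, 0.0] 0.0
4 [0.0, 0.0, 0.0] 0.0
5 [0.0, 0.0, 0.0] 0.0
6 [0.0, 0.0, 0.0] 0.0
7 [0.0, 0.0, 0.0] 0.0
left [0. 0. 0.] 0.0
```

View pics/z7.png

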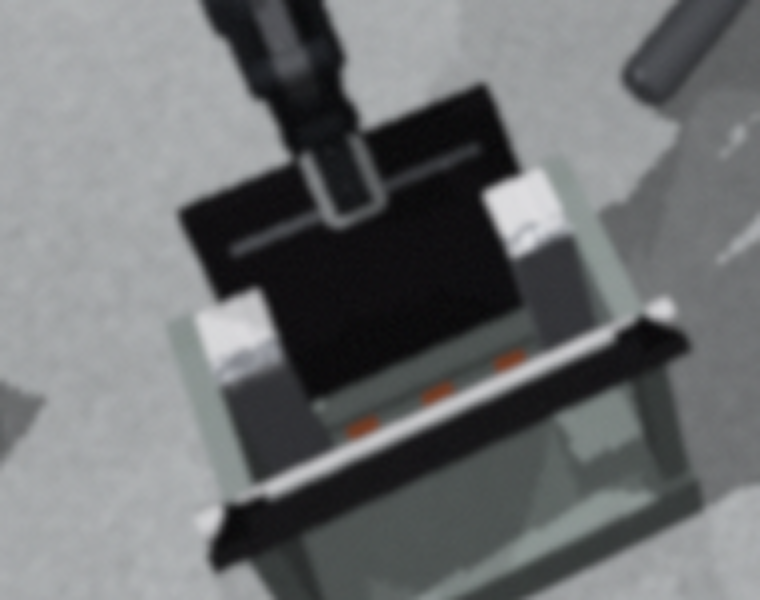

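View pics/z8.png

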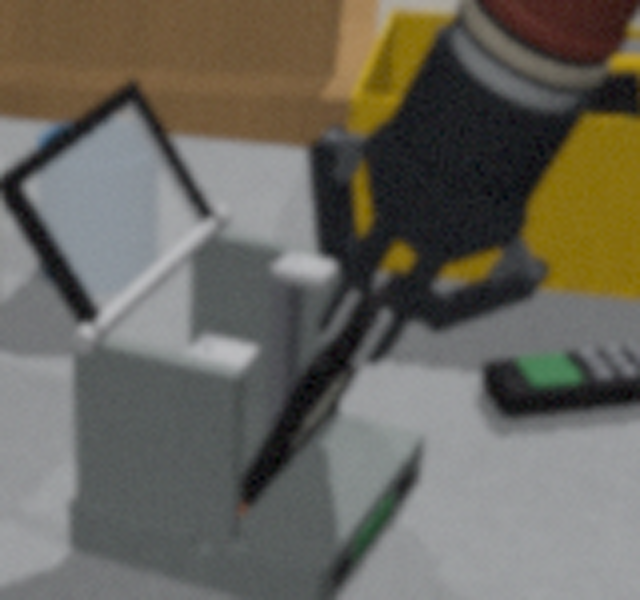

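```bash
python3 -c "
from tp import *
go([0,0.7,36],vmax=4,dotu=False)"
```

```text
tilt tester x,y [23.63  0.36]  P tester [-12.6   0.   46.8] turn 0.001
0 [0.1, 1.7, 3.6] 0.0
1 [0.1, 1.7, 3.6] 0.0
2 [0.1, 1.7, 3.6] 0.0
3 [0.1, 1.7, 3.6] 0.0
4 [0.0, 0.3, 0.6] 0.0
5 [0.0, 0.0, 0.0] 0.0
6 [0.0, 0.0, 0.0] 0.0
7 [0.0, 0.0, 0.0] 0.0
left [0. 0. 0.] 0.0
```

```bash
python3 -m crank '[[1,[0,2,3],0],[1,[0,2,3],0],[1,[0,2,3],0],[1,[0,1,3],0],[1,[0,0,2],0],[1,[0,0,0],0],[1,[0,0,0],0],[1,[0,0,0],0]]'; python3 -c "
from tp import *
st();go([1.5,0.7,27],vmax=3,dotu=False)"
```

```text
time: 21.97
tool_pos: [491.0, -239.2, 102.7]
eef_rot: [2.727, -0.006, 1.35]
wrist_force: [0.2, 0.1, -2.3]
opening: 0.13
21.97 q [-0.687 -0.003  2.178  0.326  0.62  -0.699] p [ 491.  -239.2  102.7] rpy [ 2.7273 -0.0059  1.3503] toolz [ 0.394  -0.0828 -0.9154] F [ 0.2  0.1 -2.3] open 0.13
tilt tester x,y [23.74  0.32]  P tester [ 1.7 -0.3 36.8] turn 0.001
0 [0.3, -1.3, 2.7] 0.0
1 [0.3, -1.3, 2.7] 0.0
2 [0.3, -1.3, 2.7] 0.0
3 [0.1, -0.4, 0.8] 0.0
4 [0.0, 0.0, 0.0] 0.0
5 [0.0, 0.0, 0.0] 0.0
6 [0.0, 0.0, 0.0] 0.0
7 [0.0, 0.0, 0.0] 0.0
left [0. 0. 0.] 0.0
```

```bash
python3 -m crank '[[1,[0.2,-0.9,1.8],0],[1,[0.2,-0.9,1.8],0],[1,[0.2,-0.9,1.8],0],[1,[0,-0.5,1],0],[1,[0,0,0],0],[1,[0,0,0],0],[1,[0,0,0],0],[1,[0,0,0],0]]'; python3 -c "
from tp import *
st();go([1.5,0.7,25],vmax=3,dotu=False,n=3)"
```

```text
time: 22.63
tool_pos: [490.4, -238.2, 94.6]
eef_rot: [2.728, -0.006, 1.35]
wrist_force: [-0.2, -0.4, -2.4]
opening: 0.123
22.63 q [-0.686  0.01   2.184  0.334  0.602 -0.708] p [ 490.4 -238.2   94.6] rpy [ 2.7276 -0.006   1.3501] toolz [ 0.3937 -0.0827 -0.9155] F [-0.2 -0.4 -2.4] open 0.123
tilt tester x,y [23.72  0.32]  P tester [ 0.8  0.5 28.7] turn 0.0
0 [0.1, -0.7, 2.9] 0.0
1 [0.0, -0.2, 0.8] 0.0
2 [0.0, 0.0, 0.0] 0.0
left [0. 0. 0.] 0.0
```

```bash
python3 -m crank '[[1,[0,0,1],0],[1,[0,-0.2,1],0],[1,[0,-0.2,1],0],[1,[0,0,0.5],0],[1,[0,0,0],0],[1,[0,0,0],0],[1,[0,0,0],0],[1,[0,0,0],0]]'; python3 -c "
from tp import *
st();go([1.8,0.7,24.5],vmax=3,dotu=False,n=3)
from rig import *
import cv2
s=read_camera('scene')[:,:,::-1];d=read_camera('side')[:,:,::-1]
r=lambda i:cv2.resize(i,None,fx=4,fy=4,interpolation=cv2.INTER_CUBIC)
cv2.imwrite('pics/z9.png',r(s[255:405,70:260]));cv2.imwrite('pics/z10.png',r(d[80:230,290:450]))
"
```

```text
time: 23.3
tool_pos: [491.7, -238.7, 91.2]
eef_rot: [2.727, -0.006, 1.35]
wrist_force: [0.1, -0.2, -1.0]
opening: 0.127
23.3 q [-0.685  0.02   2.183  0.337  0.593 -0.711] p [ 491.7 -238.7   91.2] rpy [ 2.7272 -0.0057  1.3502] toolz [ 0.394  -0.083  -0.9153] F [ 0.1 -0.2 -1. ] open 0.127
tilt tester x,y [23.74  0.31]  P tester [ 2.2  0.4 25.3] turn 0.0
0 [0.3, -0.7, 0.6] 0.0
1 [0.0, 0.0, 0.0] 0.0
2 [0.0, 0.0, 0.0] 0.0
left [0. 0. 0.] 0.0
```

View pics/z9.png

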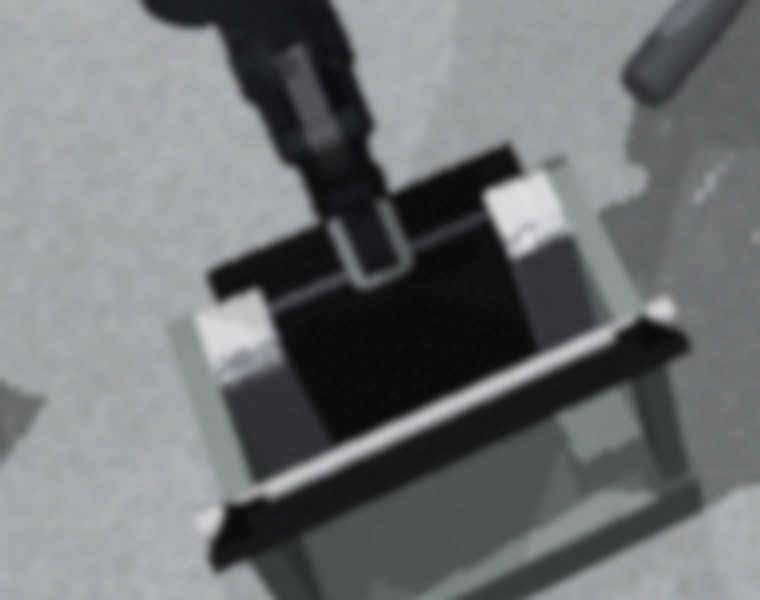

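View pics/z10.png

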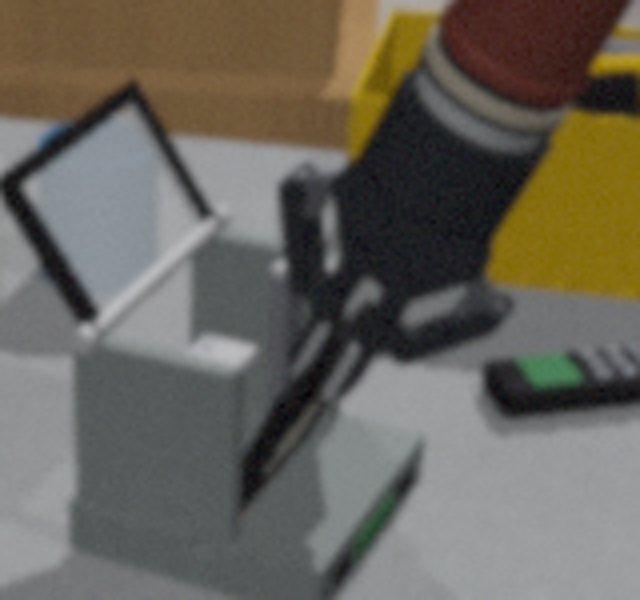

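```bash
python3 -m crank '[[0.6,[0,0,0],0],[0.5,[0,0,0],0],[0.4,[0,0,0],0],[0.4,[0,0,0],0],[0.4,[0,3.7,1.6],0],[0.4,[0,3.7,1.6],0],[0.4,[0,0,0],0],[0.4,[0,0,0],0]]' 20; python3 -c "
from tp import *
st();go([1.8,0.7,24.5],vmax=3,dotu=False,n=1)
from rig import *
import cv2
s=read_camera('scene')[:,:,::-1];d=read_camera('side')[:,:,::-1]
r=lambda i:cv2.resize(i,None,fx=4,fy=4,interpolation=cv2.INTER_CUBIC)
cv2.imwrite('pics/z11.png',r(s[255:405,70:260]));cv2.imwrite('pics/z12.png',r(d[80:230,290:450]))
"
```

```text
time: 24.07
tool_pos: [502.8, -242.5, 94.4]
eef_rot: [2.721, -0.003, 1.349]
wrist_force: [-1.5, 0.5, 0.1]
opening: 0.296
24.07 q [-0.676  0.036  2.16   0.333  0.59  -0.698] p [ 502.8 -242.5   94.4] rpy [ 2.7209 -0.0031  1.3492] toolz [ 0.3991 -0.087  -0.9128] F [-1.5  0.5  0.1] open 0.296
tilt tester x,y [24.11  0.15]  P tester [14.3 -1.2 28.7] turn -0.001
0 [0.4, -3.0, -0.3] 0.0
left [-9.1  3.5 -3.2] 0.0
```

View pics/z11.png

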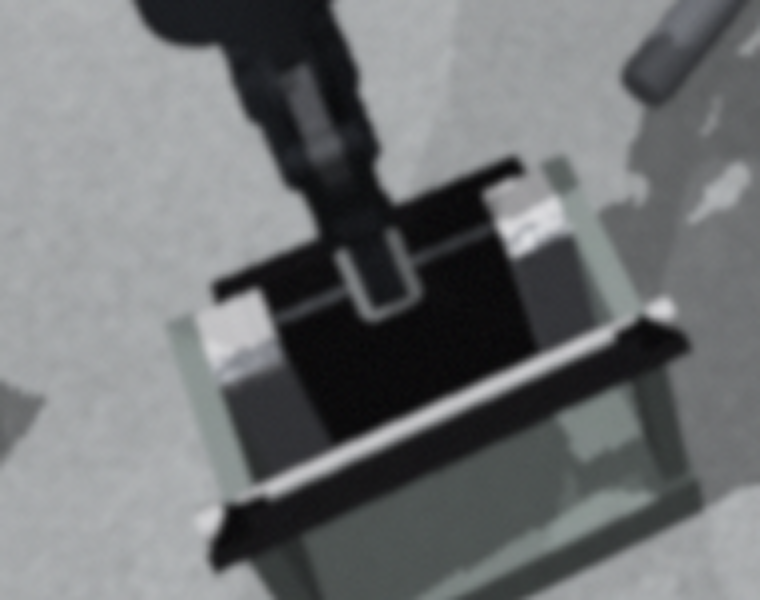

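View pics/z12.png

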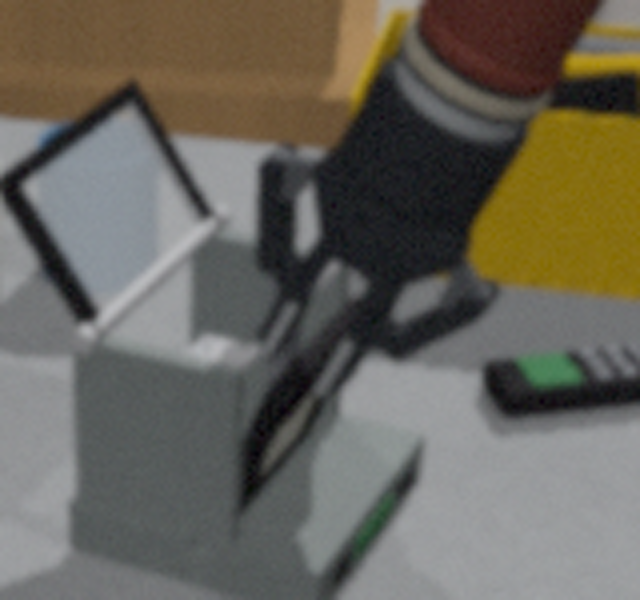

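```bash
python3 -m crank '[[0.4,[0,2.6,1.4],0],[0.4,[0,2.6,1.4],0],[0.4,[0,2.6,1.4],0],[0.4,[0,2.6,1.4],0],[0.4,[0,2.6,1.4],0],[0.4,[0,1,0.5],0],[0.4,[0,0,0],0],[0.4,[0,0,0],0]]' 20; python3 -c "
from tp import *
st();go([1.8,0.7,24.5],vmax=3,dotu=False,n=1)
p,R=state();print('tcp tester',RT.inv().apply(p-TP))
"
```

```text
time: 24.83
tool_pos: [520.5, -246.8, 93.5]
eef_rot: [2.719, -0.003, 1.349]
wrist_force: [0.2, 0.0, 1.2]
opening: 0.304
24.83 q [-0.659  0.075  2.122  0.324  0.584 -0.675] p [ 520.5 -246.8   93.5] rpy [ 2.7194e+00 -2.5000e-03  1.3487e+00] toolz [ 0.4002 -0.088  -0.9122] F [0.2 0.  1.2] open 0.304
tilt tester x,y [24.19  0.11]  P tester [32.6 -1.6 27.8] turn -0.001
0 [0.2, -2.8, -0.9] 0.0
left [-26.7   8.1  -3. ] 0.0
tcp tester [ 3.13351887 -1.68995745 93.46802762]
```

```bash
python3 -m crank '[[0.4,[0,1.4,0.6],0],[0.4,[0,1.4,0.6],0],[0.4,[0,1,0.5],0],[0.4,[0,0.7,0.3],0],[0.4,[0,0,0],0],[0.4,[0,0,0],0],[0.4,[0,0,0],0],[0.4,[0,0,0],0]]' 20; python3 -c "
from tp import *
st()
p,R=state();print('tcp tester',RT.inv().apply(p-TP))
from rig import *
import cv2
s=read_camera('scene')[:,:,::-1];d=read_camera('side')[:,:,::-1]
r=lambda i:cv2.resize(i,None,fx=4,fy=4,interpolation=cv2.INTER_CUBIC)
cv2.imwrite('pics/z13.png',r(s[255:405,70:260]));cv2.imwrite('pics/z14.png',r(d[80:230,290:450]))
"
```

```text
time: 25.5
tool_pos: [524.9, -247.7, 93.1]
eef_rot: [2.721, -0.003, 1.349]
wrist_force: [-0.7, -0.2, -0.0]
opening: 0.3
25.5 q [-0.654  0.085  2.111  0.32   0.585 -0.667] p [ 524.9 -247.7   93.1] rpy [ 2.7211 -0.0029  1.349 ] toolz [ 0.3988 -0.0872 -0.9129] F [-0.7 -0.2 -0. ] open 0.3
tcp tester [ 7.60633379 -1.54998941 93.06418668]
```

View pics/z13.png

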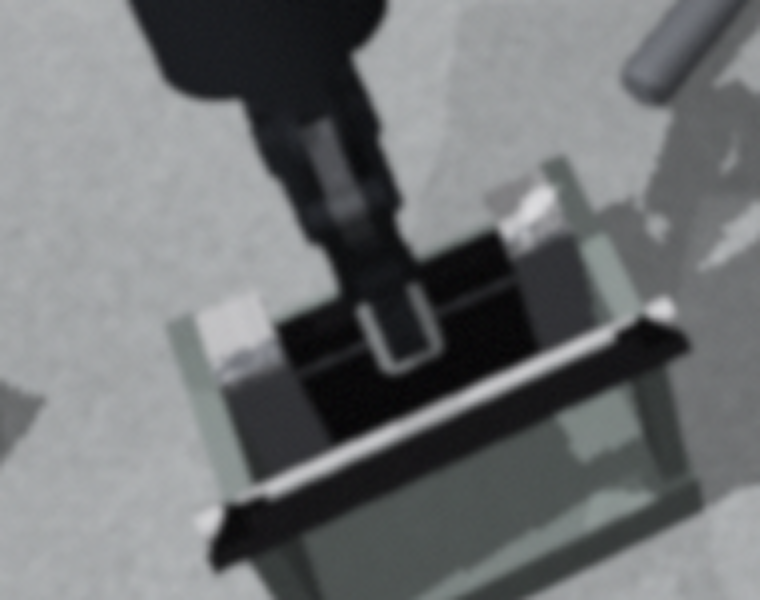

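View pics/z14.png

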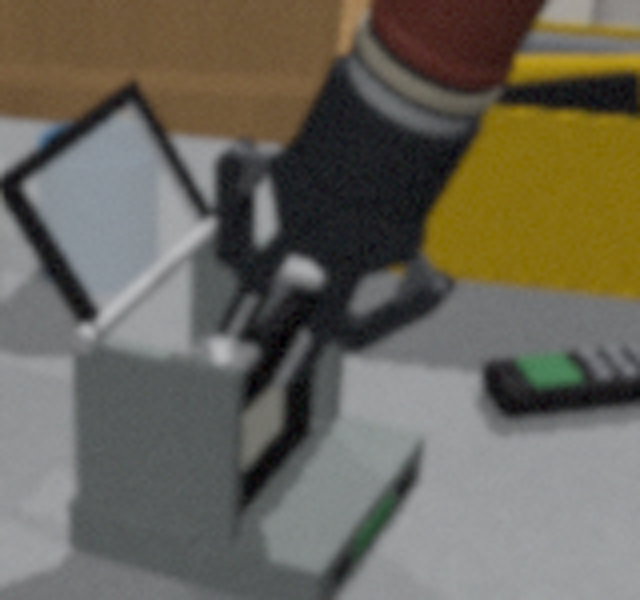

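```bash
python3 -m crank '[[0.4,[0,1.4,0.6],0],[0.4,[0,1.4,0.6],0],[0.4,[0,1,0.5],0],[0.4,[0,0.7,0.3],0],[0.4,[0,0,0],0],[0.4,[0,0,0],0],[0.4,[0,0,0],0],[0.4,[0,0,0],0]]' 20; python3 -c "
from tp import *
st()
p,R=state();print('tcp tester',RT.inv().apply(p-TP))
from rig import *
import cv2
s=read_camera('scene')[:,:,::-1];d=read_camera('side')[:,:,::-1]
r=lambda i:cv2.resize(i,None,fx=4,fy=4,interpolation=cv2.INTER_CUBIC)
cv2.imwrite('pics/z15.png',r(s[255:405,70:260]));cv2.imwrite('pics/z16.png',r(d[80:230,290:450]))
"
```

```text
time: 26.27
tool_pos: [525.2, -247.1, 90.9]
eef_rot: [2.733, -0.004, 1.353]
wrist_force: [-2.5, -0.6, 1.8]
opening: 0.305
26.27 q [-0.651  0.093  2.104  0.31   0.594 -0.66 ] p [ 525.2 -247.1   90.9] rpy [ 2.7328 -0.0043  1.3531] toolz [ 0.3889 -0.082  -0.9176] F [-2.5 -0.6  1.8] open 0.305
tcp tester [ 7.79748447 -0.8723526  90.85644586]
```

View pics/z15.png

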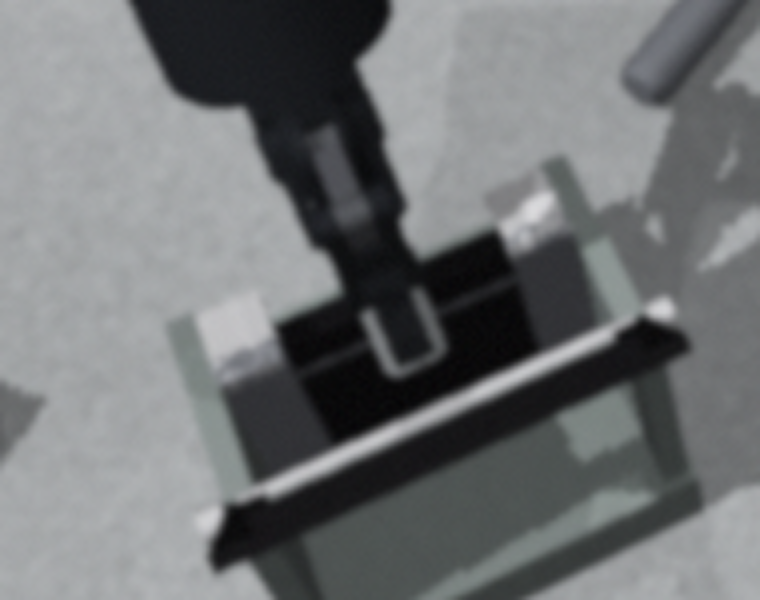

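View pics/z16.png

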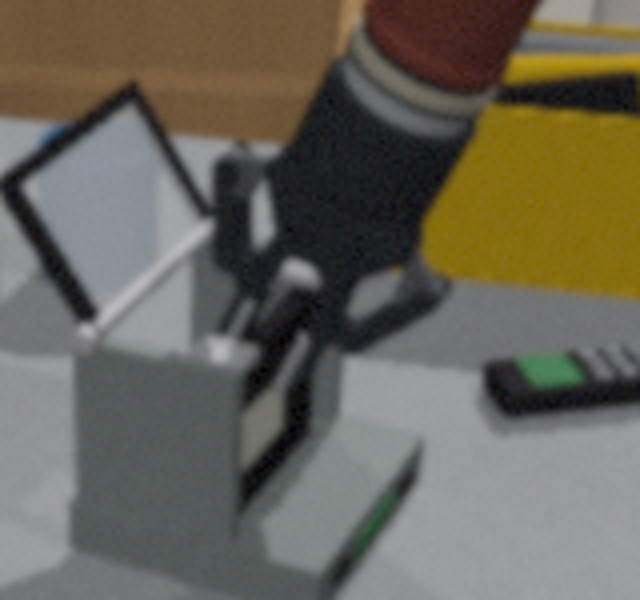

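```bash
python3 - <<'E'
from tp import *
from fit import *
C=cams()["scene"]
K=np.array(C["camera_matrix"]);Rc=np.array(C["R"]);t=np.array(C["t"])
def ray(u,z):
    d=Rc.T@np.linalg.solve(K,[u[0],u[1],1]);o=-Rc.T@t; return o+d*(z-o[2])/d[2]
for c in ((277,322),(497,233),(303,378),(522,281)):
    u=(70+(c[0]+.5)/4-.5,255+(c[1]+.5)/4-.5)
    for z in (110,117,122): print(c,z,np.round(RT.inv().apply(ray(u,z)-TP),1))
# predicted tab front corners
for X in ((-12,-41,128),(-12,41,128),(18,-41,128)):
    w=TP+RT.apply(X);u=proj(C,[w])[0];print(X,(u[0]+.5-70)*4-.5,(u[1]+.5-255)*4-.5)
E
```

```text
(277, 322) 110 [ -7.6 -40.4 110. ]
(277, 322) 117 [ -3. -40. 117.]
(277, 322) 122 [  0.2 -39.6 122. ]
(497, 233) 110 [ -5.5  40.3 110. ]
(497, 233) 117 [ -1.   39.9 117. ]
(497, 233) 122 [  2.2  39.6 122. ]
(303, 378) 110 [ 17.8 -38.7 110. ]
(303, 378) 117 [ 22.1 -38.3 117. ]
(303, 378) 122 [ 25.2 -37.9 122. ]
(522, 281) 110 [ 17.5  41.3 110. ]
(522, 281) 117 [ 21.8  40.8 117. ]
(522, 281) 122 [ 24.8  40.5 122. ]
(-12, -41, 128) 258.52302981901653 287.52327697631995
(-12, 41, 128) 484.2470947972379 192.44270238597824
(18, -41, 128) 283.5150669971972 356.7102775152623
```

```bash
python3 -m crank '[[0.1,[0,0,0],0],[-0.1,[0,0,0],0],[-0.1,[0,0,0],0],[-0.1,[0,0,0],0],[-0.1,[0,0.8,-1.8],0],[-0.1,[0,2,-4.6],0],[-0.1,[0,4,-9],0],[-0.1,[0,4,-9],0]]' 20; python3 -c "
from tp import *
st()
p,R=state();print('tcp tester',RT.inv().apply(p-TP))
from rig import *
import cv2
s=read_camera('scene')[:,:,::-1];d=read_camera('side')[:,:,::-1]
r=lambda i:cv2.resize(i,None,fx=4,fy=4,interpolation=cv2.INTER_CUBIC)
cv2.imwrite('pics/z17.png',r(s[255:405,70:260]));cv2.imwrite('pics/z18.png',r(d[80:230,290:450]))
"
```

```text
time: 27.03
tool_pos: [525.4, -246.5, 117.5]
eef_rot: [2.734, -0.006, 1.352]
wrist_force: [-0.2, 0.2, 0.2]
opening: 0.551
27.03 q [-0.651  0.046  2.092  0.286  0.652 -0.627] p [ 525.4 -246.5  117.5] rpy [ 2.734 -0.006  1.352] toolz [ 0.3882 -0.0806 -0.9181] F [-0.2  0.2  0.2] open 0.551
tcp tester [  7.8684856   -0.30451161 117.46193816]
```

View pics/z17.png

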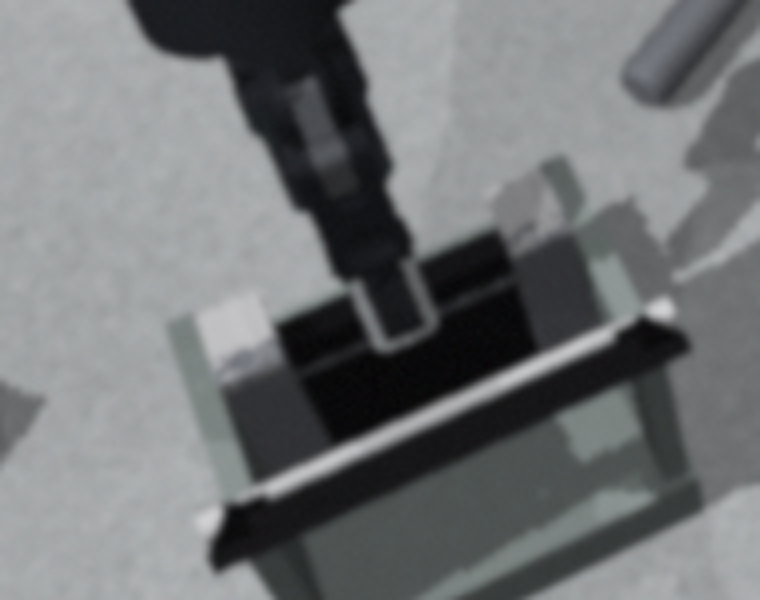

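View pics/z18.png

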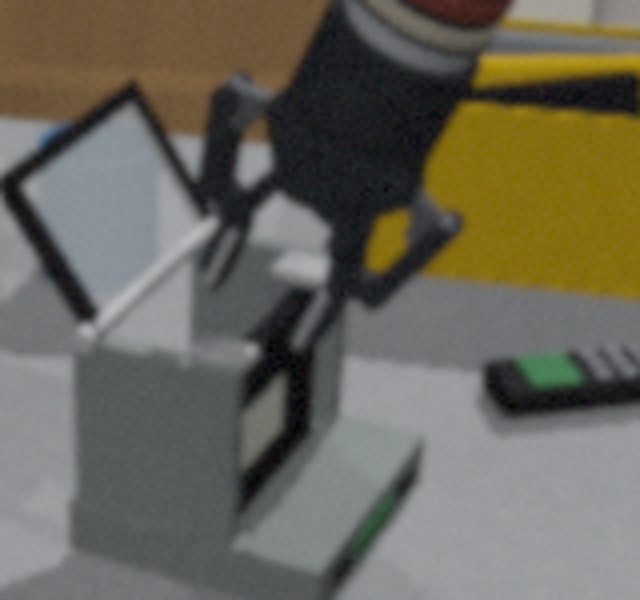

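```bash
python3 -m crank '[[-0.1,[0,5,-11],0],[-0.1,[0,8,-18],0],[-0.1,[0,10,-23],0],[0.5,[0,10,-23],0],[1,[0,10,-23],0],[1,[0,10,-23],0],[1,[0,10,-23],0],[1,[0,4,-9],0]]' 40; python3 -c "
from tp import *
st()
p,R=state();print('tcp tester',RT.inv().apply(p-TP)); M=(RT.inv()*R).as_matrix(); print(np.round(M.T,3))
"
```

```text
time: 27.8
tool_pos: [524.2, -246.6, 292.4]
eef_rot: [2.735, -0.005, 1.352]
wrist_force: [0.3, -0.7, 0.2]
opening: 0.002
27.8 q [-0.652 -0.17   1.94   0.203  1.01  -0.508] p [ 524.2 -246.6  292.4] rpy [ 2.7346 -0.0055  1.3518] toolz [ 0.3875 -0.0811 -0.9183] F [ 0.3 -0.7  0.2] open 0.002
tcp tester [  6.68425625  -0.65292279 292.41621062]
[[-0.002  1.     0.005]
 [ 0.918 -0.     0.396]
 [ 0.396  0.006 -0.918]]
```

```bash
python3 -m crank '[[1,[0,28,12],0],[1,[0,33,14],0],[1,[0,33,14],0],[1,[0,33,14],0],[1,[0,20,9],0],[1,[0,0,0],0],[1,[0,-7,17],0],[1,[0,-7,17],0]]' 40; python3 -c "
from tp import *
st()
p,R=state();print('tcp tester',RT.inv().apply(p-TP)); 
from rig import *
import cv2
d=read_camera('side')[:,:,::-1]
r=lambda i:cv2.resize(i,None,fx=3,fy=3,interpolation=cv2.INTER_CUBIC)
cv2.imwrite('pics/z19.png',r(d[40:240,200:450]))
"
```

```text
time: 28.47
tool_pos: [690.6, -284.8, 264.6]
eef_rot: [2.719, 0.002, 1.351]
wrist_force: [-0.6, -0.2, 0.3]
opening: 0.001
28.47 q [-0.537  0.21   1.609  0.16   0.924 -0.389] p [ 690.6 -284.8  264.6] rpy [2.7186e+00 1.6000e-03 1.3513e+00] toolz [ 0.4004 -0.0908 -0.9119] F [-0.6 -0.2  0.3] open 0.001
tcp tester [177.40441465  -1.41196464 264.61479783]
```

View pics/z19.png

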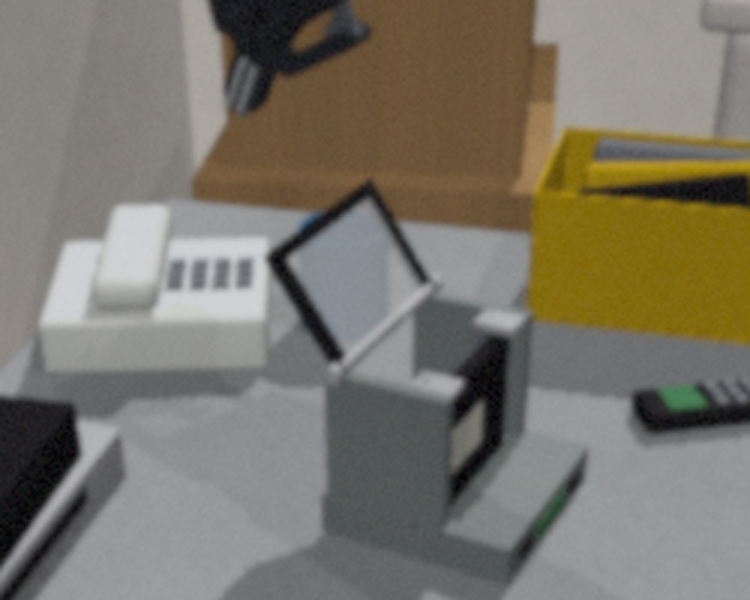

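```bash
python3 -m crank '[[1,[0,-7,17],0],[1,[0,-8,18],0],[1,[0,-8,18],0],[1,[0,-6,13],0],[1,[0,0,0],0],[1,[0,-9,-4],0],[1,[0,-9,-4],0],[1,[0,-5,-2],0]]' 40; python3 -c "
from tp import *
st()
p,R=state();print('tcp tester',RT.inv().apply(p-TP)); 
from rig import *
import cv2
d=read_camera('side')[:,:,::-1]
r=lambda i:cv2.resize(i,None,fx=3,fy=3,interpolation=cv2.INTER_CUBIC)
cv2.imwrite('pics/z20.png',r(d[40:240,200:450]))
"
```

```text
time: 29.18
tool_pos: [656.7, -275.5, 180.2]
eef_rot: [2.736, -0.004, 1.351]
wrist_force: [5.6, -0.4, 3.4]
opening: -0.0
29.18 q [-0.553  0.228  1.75   0.188  0.789 -0.439] p [ 656.7 -275.5  180.2] rpy [ 2.7364 -0.0039  1.351 ] toolz [ 0.3855 -0.0825 -0.919 ] F [ 5.6 -0.4  3.4] open -0.0
tcp tester [1.42304269e+02 1.59025215e-01 1.80165682e+02]
```

View pics/z20.png

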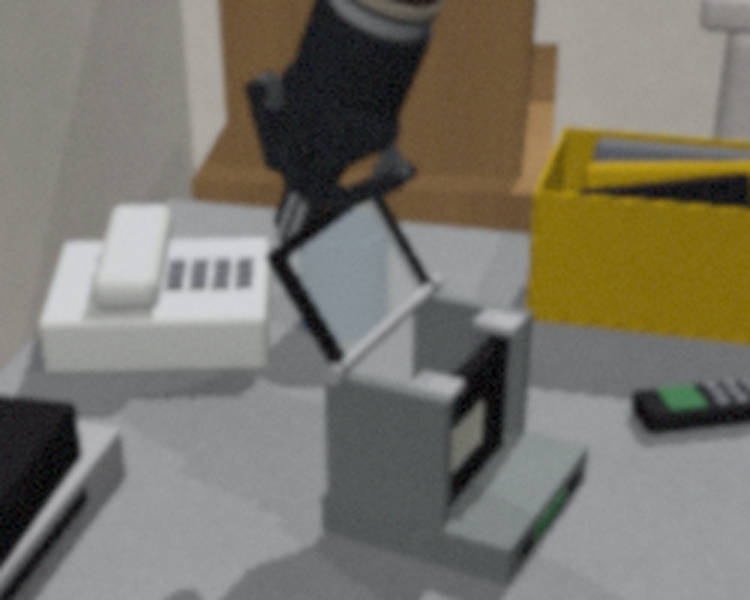

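```bash
python3 -m crank '[[1,[0,-4,-5],0],[1,[0,-4,-5],0],[1,[0,-4,-5],0],[1,[0,-4,-5],0],[1,[0,-4,-5],0],[1,[0,-4,-5],0],[1,[0,-4,-5],0],[1,[0,-4,-5],0]]' 40; python3 -c "
from tp import *
st()
p,R=state();print('tcp tester',RT.inv().apply(p-TP)); 
from rig import *
import cv2
d=read_camera('side')[:,:,::-1]
r=lambda i:cv2.resize(i,None,fx=3,fy=3,interpolation=cv2.INTER_CUBIC)
cv2.imwrite('pics/z21.png',r(d[40:240,200:450]))
"
```

```text
time: 29.9
tool_pos: [611.6, -266.7, 213.8]
eef_rot: [2.723, -0.0, 1.35]
wrist_force: [2.4, -1.2, 1.4]
opening: -0.004
29.9 q [-0.583  0.093  1.84   0.197  0.825 -0.468] p [ 611.6 -266.7  213.8] rpy [ 2.7234e+00 -2.0000e-04  1.3501e+00] toolz [ 0.3963 -0.0888 -0.9138] F [ 2.4 -1.2  1.4] open -0.004
tcp tester [ 96.39682244  -1.11940935 213.75830094]
```

View pics/z21.png

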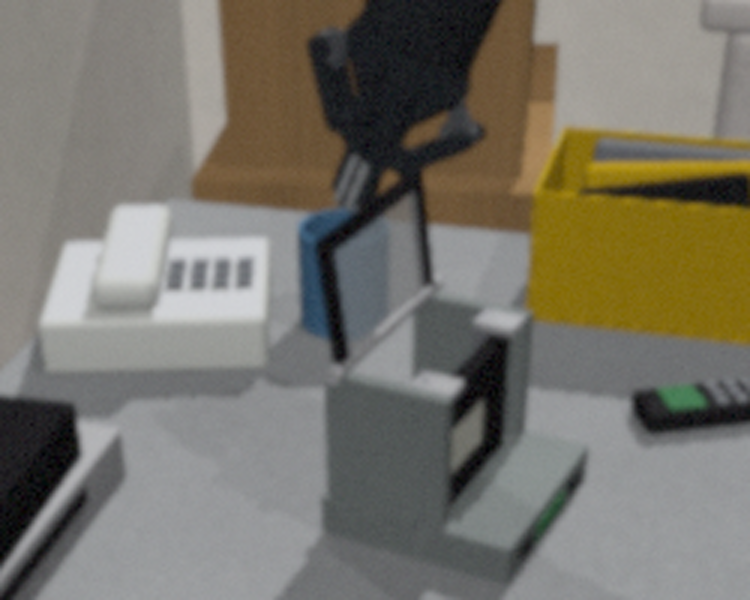

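```bash
python3 -m crank '[[1,[0,-5,2],0],[1,[0,-6,0],0],[1,[0,-6,-1],0],[1,[0,-6,-1],0],[1,[0,-6,-1],0],[1,[0,-6,-1],0],[1,[0,-6,-1],0],[1,[0,-6,-1],0]]' 40; python3 -c "
from tp import *
st()
p,R=state();print('tcp tester',RT.inv().apply(p-TP)); 
from rig import *
import cv2
d=read_camera('side')[:,:,::-1]
r=lambda i:cv2.resize(i,None,fx=3,fy=3,interpolation=cv2.INTER_CUBIC)
cv2.imwrite('pics/z22.png',r(d[40:240,200:450]))
"
```

```text
time: 30.62
tool_pos: [574.5, -258.9, 212.4]
eef_rot: [2.693, 0.003, 1.348]
wrist_force: [0.1, 0.6, 3.7]
opening: 0.0
30.62 q [-6.140e-01  1.000e-03  1.946e+00  2.320e-01  7.890e-01 -5.220e-01] p [ 574.5 -258.9  212.4] rpy [2.6934 0.0028 1.3481] toolz [ 0.4221 -0.0982 -0.9012] F [0.1 0.6 3.7] open 0.0
tcp tester [ 58.48238955  -1.57888777 212.41751908]
```

View pics/z22.png

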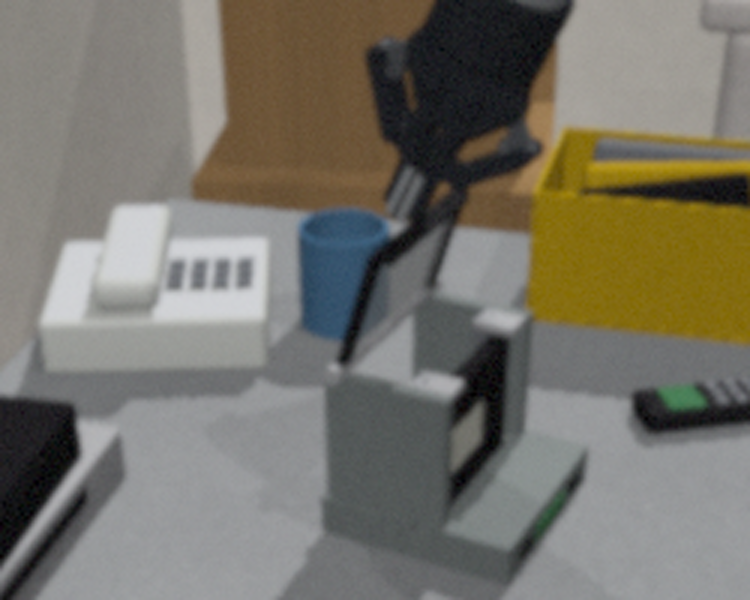

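```bash
python3 -m crank '[[1,[0,-6,1],0],[1,[0,-6,1],0],[1,[0,-6,1],0],[1,[0,-6,1],0],[1,[0,-6,1],0],[1,[0,-6,1],0],[1,[0,-6,1],0],[1,[0,-6,1],0]]' 40; python3 -c "
from tp import *
st()
p,R=state();print('tcp tester',RT.inv().apply(p-TP)); 
from rig import *
import cv2
d=read_camera('side')[:,:,::-1]
r=lambda i:cv2.resize(i,None,fx=3,fy=3,interpolation=cv2.INTER_CUBIC)
cv2.imwrite('pics/z23.png',r(d[40:240,200:450]))
"
```

```text
time: 31.33
tool_pos: [526.6, -248.0, 175.1]
eef_rot: [2.706, 0.001, 1.348]
wrist_force: [1.3, -0.4, 0.7]
opening: -0.001
31.33 q [-0.654 -0.053  2.072  0.263  0.739 -0.592] p [ 526.6 -248.   175.1] rpy [2.7056e+00 1.5000e-03 1.3484e+00] toolz [ 0.4116 -0.0944 -0.9065] F [ 1.3 -0.4  0.7] open -0.001
tcp tester [  9.39104624  -1.4346821  175.07335681]
```

View pics/z23.png

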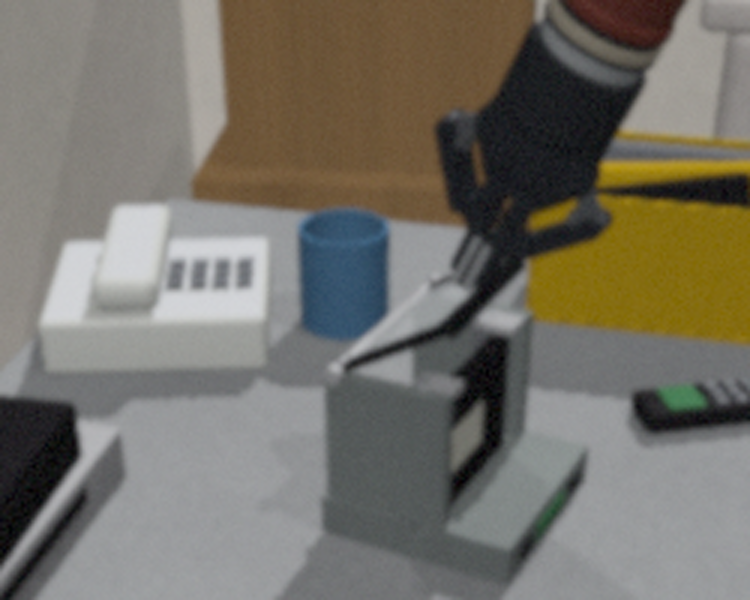

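```bash
python3 -m crank '[[1,[0,-2,2],0],[1,[0,-2,3],0],[1,[0,-2,3],0],[1,[0,-2,3],0],[1,[0,-2,3],0],[1,[0,-2,3],0],[1,[0,-1.5,2.5],0],[1,[0,0,0],0]]' 40; python3 -c "
from tp import *
st()
p,R=state();print('tcp tester',RT.inv().apply(p-TP)); 
from rig import *
import cv2
d=read_camera('side')[:,:,::-1]
r=lambda i:cv2.resize(i,None,fx=3,fy=3,interpolation=cv2.INTER_CUBIC)
cv2.imwrite('pics/z24.png',r(d[40:240,200:450]))
"
```

```text
time: 32.05
tool_pos: [519.6, -245.7, 146.9]
eef_rot: [2.712, -0.0, 1.349]
wrist_force: [0.1, -0.4, 1.5]
opening: -0.001
32.05 q [-0.659 -0.024  2.103  0.282  0.688 -0.622] p [ 519.6 -245.7  146.9] rpy [ 2.7115e+00 -1.0000e-04  1.3493e+00] toolz [ 0.4068 -0.0915 -0.9089] F [ 0.1 -0.4  1.5] open -0.001
tcp tester [  2.05109748  -0.73185431 146.89399274]
```

View pics/z24.png

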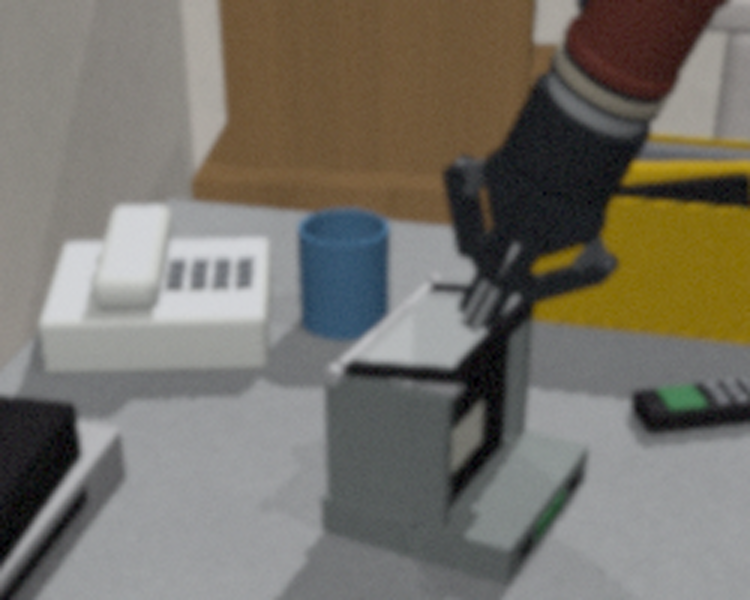

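```bash
python3 -m crank '[[1,[0,-0.6,1.3],0],[1,[0,-0.6,1.3],0],[1,[0,-0.6,1.3],0],[1,[0,-0.6,1.3],0],[1,[0,-0.4,0.9],0],[1,[0,-0.4,0.9],0],[1,[0,0,0],0],[1,[0,0,0],0]]' 40; python3 -c "
from tp import *
st()
p,R=state();print('tcp tester',RT.inv().apply(p-TP)); 
"
```

```text
time: 32.77
tool_pos: [519.8, -245.6, 138.7]
eef_rot: [2.712, -0.0, 1.35]
wrist_force: [-0.2, 0.1, -0.2]
opening: -0.001
32.77 q [-0.658 -0.011  2.108  0.288  0.671 -0.63 ] p [ 519.8 -245.6  138.7] rpy [ 2.7119e+00 -2.0000e-04  1.3499e+00] toolz [ 0.4065 -0.0911 -0.9091] F [-0.2  0.1 -0.2] open -0.001
tcp tester [  2.1601054   -0.64263458 138.73157924]
```

```bash
python3 -m crank '[[1,[0,-0.4,0.9],0],[1,[0,-0.4,0.9],0],[1,[0,-0.4,0.9],0],[1,[0,-0.4,0.9],0],[1,[0,-0.2,0.5],0],[1,[0,-0.2,0.5],0],[1,[0,-0.2,0.5],0],[1,[0,-0.2,0.5],0]]' 40; python3 -c "
from tp import *
st()
p,R=state();print('tcp tester',RT.inv().apply(p-TP)); 
from rig import *
import cv2
d=read_camera('side')[:,:,::-1]
r=lambda i:cv2.resize(i,None,fx=4,fy=4,interpolation=cv2.INTER_CUBIC)
cv2.imwrite('pics/z25.png',r(d[90:240,280:450]))
"
```

```text
time: 33.43
tool_pos: [520.3, -245.8, 135.4]
eef_rot: [2.711, 0.0, 1.352]
wrist_force: [-4.6, 1.7, 6.0]
opening: 0.003
33.43 q [-0.659 -0.004  2.109  0.292  0.664 -0.637] p [ 520.3 -245.8  135.4] rpy [2.7113 0.     1.3519] toolz [ 0.4072 -0.0906 -0.9088] F [-4.6  1.7  6. ] open 0.003
tcp tester [  2.731312    -0.71815333 135.37250146]
```

View pics/z25.png

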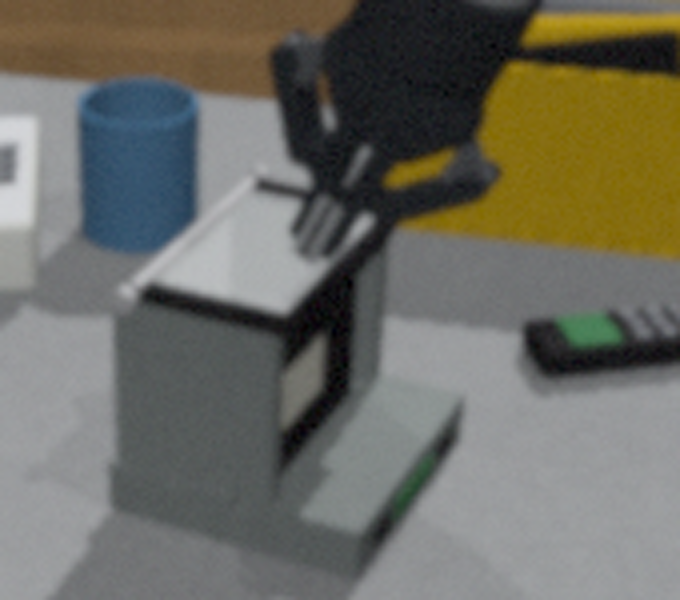

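```bash
python3 -m crank '[[1,[0,-0.4,0.8],0],[1,[0,-0.4,0.8],0],[1,[0,-0.4,0.8],0],[1,[0,-0.2,0.5],0],[1,[0,-0.2,0.5],0],[1,[0,0,0],0],[1,[0,0,0],0],[1,[0,0,0],0]]' 40; python3 -c "
from tp import *
st()
p,R=state();print('tcp tester',RT.inv().apply(p-TP)); 
"
```

```text
time: 34.15
tool_pos: [520.9, -246.0, 135.5]
eef_rot: [2.71, 0.0, 1.354]
wrist_force: [-2.1, 1.5, 3.0]
opening: -0.001
34.15 q [-0.659 -0.003  2.108  0.295  0.663 -0.641] p [ 520.9 -246.   135.5] rpy [2.7097e+00 4.0000e-04 1.3541e+00] toolz [ 0.4087 -0.0904 -0.9082] F [-2.1  1.5  3. ] open -0.001
tcp tester [  3.32467606  -0.81831401 135.54147202]
```

```bash
python3 -m crank '[[1,[0,1,-2],0],[1,[0,4,-9],0],[1,[0,8,-18],0],[1,[0,10,-23],0],[1,[0,10,-23],0],[1,[0,0,-30],0],[1,[0,-10,-30],0],[1,[0,-20,-20],0]]' 40; python3 -c "
from tp import *
st()
from rig import *
import cv2
r=lambda i:cv2.resize(i,None,fx=4,fy=4,interpolation=cv2.INTER_CUBIC)
s=read_camera('scene')[:,:,::-1];d=read_camera('side')[:,:,::-1]
cv2.imwrite('pics/z26.png',r(d[90:240,280:450]));cv2.imwrite('pics/z27.png',r(s[255:405,70:260]));cv2.imwrite('pics/s9.png',d)
"
```

```text
time: 34.82
tool_pos: [458.5, -230.8, 279.8]
eef_rot: [2.721, -0.004, 1.355]
wrist_force: [-0.1, -0.4, 1.6]
opening: -0.001
34.82 q [-0.726 -0.331  2.093  0.24   1.021 -0.597] p [ 458.5 -230.8  279.8] rpy [ 2.7208 -0.0042  1.3546] toolz [ 0.3998 -0.0839 -0.9127] F [-0.1 -0.4  1.6] open -0.001
```

View pics/z26.png

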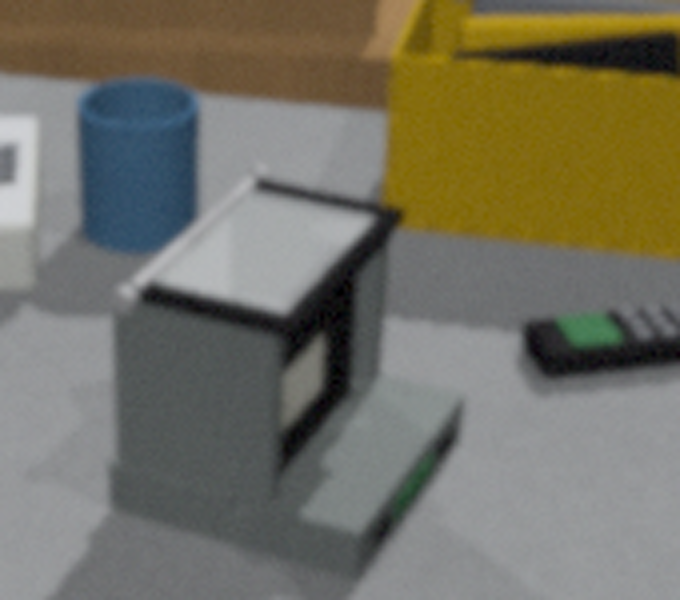

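View pics/z27.png

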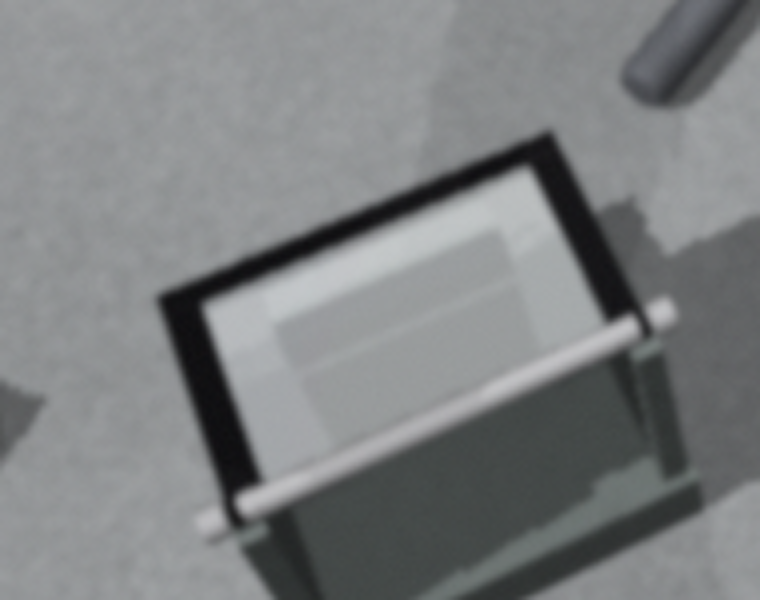

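View pics/s9.png

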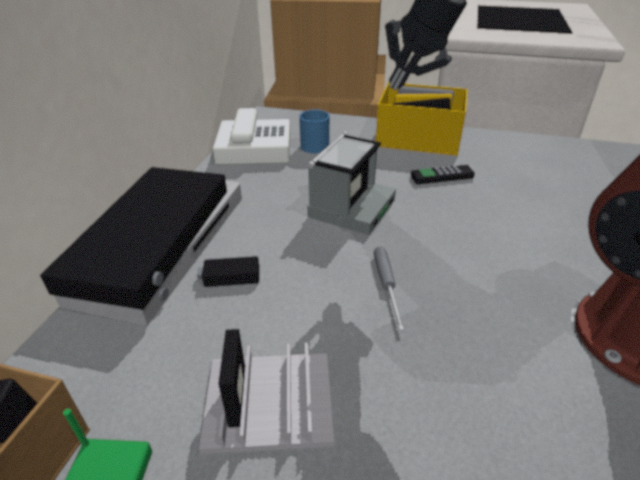

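```bash
python3 - <<'E'
from tp import *
from fit import *
C=cams(); S,D=C["scene"],C["side"]
u=lambda a,b:(70+(a+.5)/4-.5,255+(b+.5)/4-.5); v=lambda a,b:(280+(a+.5)/4-.5,90+(b+.5)/4-.5)
O=[(S,-72,u(160,298)),(S,72,u(550,130)),(D,72,v(283,325)),(D,-72,v(402,213))]
def g(q):
    x=66-88*np.cos(q[0]);z=131+88*np.sin(q[0])
    # outer face top corner
    x+=3*np.sin(q[0]);z+=3*np.cos(q[0])
    return np.concatenate([(proj(k,[TP+RT.apply((x,y,z))])[0]-np.array(w)) for k,y,w in O])
r=least_squares(g,[.1]);print(r.x,np.round(r.fun,1));
for a in (0,.05,.1): print(a,np.round(g([a]),1))
E
```

```text
[-0.00593407] [-0.9 -0.9  0.8 -0.1  2.4  1.5  1.2 -0.5]
0 [-1.  -1.1  0.7 -0.3  2.4  1.2  1.2 -0.7]
0.05 [-1.9 -2.5  0.4 -1.8  2.4 -0.8  1.2 -2.6]
0.1 [-2.8 -3.8  0.  -3.3  2.2 -2.9  1.2 -4.6]
```

Fitting the cover's edge in the pictures gives an angle of about 0 rad. The pack stands upright, the spare is where it was, and the arm is clear of everything, so I'm handing in.

```bash
python3 -c "
from rig import bot
print(bot.close_job())"
```

```text
the job is handed in; nothing more can be done
None
```

The thin pack is in the tester and the cover is closed. I handed the job in at about 35 s of the 61 s allowed, and no verdict was reported.

- **Tilting the pack:** The moves can't tilt the tool, so I pushed the arm against its reach limits until it leaned. At the slot the lean was about 24° towards the open front.
- **Loading:** I lowered the pack's lower edge onto the slot floor with its top below the tabs, then opened the fingers a little. The front finger pushed the pack upright against the backrest.
- **Closing the cover:** I pushed the cover over from behind in small steps, then pressed it down to its stop. The highest force I read was about 7 N, and only at the end of each call.

**Last checks:**
- **Cover:** fitting its edge in the two fixed pictures gave about -0.006 rad, so closed.
- **Pack:** through the clear cover its top edge lay where it did when I measured it upright. That measurement put the edge 1 to 3 mm from the expected position, about the calibration error. Its height in the slot after release was not measured.
- **Spare:** it still stands in the rack and does not appear to have moved.
- **Arm:** it was clear of everything at the end.

No check failed. The largest disagreement was about 2.4 pixels at one cover corner in the side picture. I did not measure the cover's closing speed, though each step was small.

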